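# Pack the network service box under its cantilever tray

### The job

The network job is finished: pack up the service box on the desk. Guide its cantilever tray by the bar, never letting it fall or slam either way: swing it right over to rest at its open stop, lay the crimping pliers lengthwise in the long bay and the cable tester face up on the rubber mat in its short bay, both flat and not dropped, then bring the tray back over the compartment and lower it fully home. Leave the power adapter in the box, and the router, the plant and the mug, where they are.

Things in the scene. Friction and masses are not known exactly. Their poses are not given: they have to be found in the camera images.
- box: Grey metal box base, fixed, 262 (x) x 194 (y) x 48 mm high, origin under its centre, z up. Walls 3 thick, floor top at 4. Dividers 30 above the floor, 3 thick: one lengthwise at y = +2 to +5, one across at x = 0 on the -y side. So one long bay at +y and two short bays at -y (126 x 96, centres x = +-64.5, y = -46): one with the rubber mat, the other with the adapter; which varies.
- long_bay (a point): Centre of the empty long bay's floor (bay 256 x 89 mm, on the box's +y side): 49.5 mm along box +y from the box's origin, 4 mm up; axes parallel to the box's. The pliers belong here, lengthwise, head at either end. Covered by the tray at the start.
- tray_arm (a joint): Angle q (rad) of the tray's parallel links, 140 mm: 0 = closed on the base, 2.27 = open stop. The tray stays level; from closed it shifts 140*(sin65deg + sin(q-65deg)) mm along box +y and rises 140*(cos(q-65deg) - cos65deg): +81 mm at mid swing, level again 254 mm along +y, 60 mm clear of the base. Links swing freely; past the middle it falls to that side's stop and rests.
- tray_bar (a point): Middle of the tray's carrying bar: round steel, 14 mm across, along box x for 250 mm; closed, it is 118 mm above the box's origin. It moves with the tray (262 x 194 mm, walls 45 high, 0.5 kg), 70 above the tray's underside; tray walls end 25 below the bar's axis, dividers 41 below, floor 67 below. Axes stay parallel to the box's. Steel links stand 7 mm out beyond both ends.
- mat: Black ribbed rubber mat, 116 (x) x 86 (y) x 3 mm, fixed on the floor of one short bay; origin under its centre, axes parallel to the box's. The cable tester belongs here. Hidden by the tray at the start.
- crimper: Crimping pliers for network plugs, locked shut, rigid, flat on the desk: 190 long (x), 22 thick, 0.34 kg. Origin under the middle of its length; +x to the head. Steel head x = 41 to 95 mm, 56 wide; steel neck x = -2 to 41, 34 wide, 20 thick, where it balances (best grip at x = 22); two black grips x = -95 to -3, 41 wide over both near the neck, 55 at their ends.
- tester: Handheld cable tester, grey plastic box, black face upwards: 100 long (x) x 44 wide (y) x 30 thick, 0.14 kg, flat on the desk; origin at the centre of its underside, z out of its face.
- adapter: Black plug-in power adapter, 84 x 46 x 32 mm, lying loose in the other short bay; origin under its centre. Leave it there.
- router: Black and blue router, 190 (x) x 130 (y) x 36 mm, loose, with two upright antennas 162 mm high at x = +-70, y = +72 mm. Origin under its centre. Leave it alone.
- plant: Potted plant, pot 84 mm across and 75 high, leaves to about 130 mm. Origin under its centre. Leave it alone.
- mug: White mug, 78 mm across, 92 high, handle at its +y. Origin under its centre. Leave it alone.
Mind the look-alikes: they are no part of the job. There is more than one size of the tester; the job needs the larger.

How it is judged:
By the outcome, as a careful person would: the job done as asked, in the order asked, and still so for the second after the job is handed in, with the robot touching nothing.
It also fails if it takes over 72 s, if anything falls off the work surface, if the arm or the gripper's body presses on something with over 40 N, if the wrist force passes 120 N, or if a joint passes its speed limit or range.

### The arm

A 6-joint arm with a two-finger parallel gripper is mounted at the origin on the work surface. World frame = base frame: x ahead of the robot, y to its left, z up, the work surface at z = 0. Lengths are in m, angles in rad, forces in N, time in s.
With the tool pointing down it reaches from about 0.25 to 0.725 m from the base axis. Payload 4 kg.
Tool frame: the origin (TCP) lies midway between the tips of the shut fingers; the grasp point (between the pads) lies 19 mm behind it; z points along the fingers, y is the direction in which the jaws open and shut (so a half turn about z gives the same grasp; the last joint's range is limited). The gripper opens to 85 mm and grips with 20 to 120 N. Pads are 22 mm wide; open, the fingers measure 114 mm over their backs; the gripper's body (76 mm by 85 mm) begins 54 mm behind the grasp point. The pads swing forward as they close: fully open they stand 13 mm farther back than shut.
Start: joints at [1.284, 0.241, 0.005, 1.335, 0, 1.571], TCP at [0.141, 0.48, 0.194] pointing down, gripper open.
Joint ranges: [-2.72, 2.72], [-1.05, 1.87], [-1.09, 1.28], [-1.99, 2.15], [-1.42, 1.44], [-3.14, 3.14]. Speed limits (rad/s): [2.79, 2.79, 3.14, 3.14, 3.14, 3.14].

### API

Orientations are given as a unit quaternion [x, y, z, w].
In Python, from workcell import get_obs, camera, camera_model, job_done, masks_of gives the robot as it stands.
- The arm moves only by the tool jog_arm, never from a script. Its argument "deltas" is a list that holds one entry, the list of rows, each a list of 7 numbers: the shift along the tool's x, y, z in mm, then the turn, a rotation vector about the tool's x, y, z in degrees, then the finger opening in mm, from 0 to 85.4. A call has 1 to 5 rows; each row shifts and turns the pose as measured when the row begins, along the tool's axes as they then stand; what a row does not reach is not made up. A row lasts 1/10 s, in which the tool goes at most 50 mm and 8.59 degrees, less where a joint would pass 70% of its speed; a pose out of reach is approached as far as the arm can. A call with a gripper value outside its range is refused whole. The fingers move at their own pace and stop on an object; the grip force is fixed at half the most. Time passes only in rows, so rows that do not move let the fingers close. It gives the time, the measured TCP pose, the force and the opening at its end, in the units of the state.
- get_obs(): the state, without advancing time (a new reading comes with each control period).
- camera(name): name is "scene" or "top" or "wrist"; returns the picture (420x560x3 uint8, red, green, blue); there is no depth.
- camera_model(name): a dict with "fovy" (degrees; the focal length in pixels is half the picture's height over the tangent of half this angle, whatever the lens; pixels are square), "cx", "cy" (the principal point, pixels), "k1" (the pictures are not rectified: a ray, as slopes to the right and down, at radius r is drawn at 1 + k1 r^2 times it, then the intrinsics apply), "pose" (4x4, takes a point from camera to world coordinates); the wrist camera has in their place "T_tool_cam" (4x4, takes a point from camera to tool coordinates, whose origin is the TCP and whose axes are the flange's). Camera axes: x right, y down, z forward; pixel columns grow to the right and rows downward; lengths in m; the calibration is good to about 2 mm. A picture is of the moment at which its call begins: read the wrist's pose just before it. camera_model takes no time and is no camera call.
- job_done(): hands the job in, once; it reports no verdict.
Trained networks look in the newest picture that a camera, given by its name, has taken for a name from the list of things; names that differ only in an ending like _2 or _b are one class to them, and where a whole thing is asked for, a point or a joint stands for the part that bears it (a point fixed in the world has none). Each returns a list of dicts, best first, with "conf" (0 to 1); they miss things now and then, are a little off and sometimes report something else, mostly with a low value. They report only what shows in the picture. A call takes as long as a camera call. They do not tell look-alikes from the thing itself.
- masks_of(target, camera): "pixels" (420x560 bool, what is visible of it) and "at" ([column, row] in pixels, amid what is visible of it).
The state is a dict: "clock": time; "joint_pos": joint angles; "joint_vel": joint speeds; "tau": joint torques, N m; "eef_pos": TCP position; "tool_rot": TCP orientation; "ft_force": force on the tool from outside, world axes, zero at the start; "ft_torque": the same for the moment, N m; "grip_width": finger opening in m.
Only numpy, scipy, OpenCV 4.12 (cv2) and the standard library are available. Lean on these libraries where they do the work, as an engineer would, in place of code of your own. Each camera call takes 0.05 s, during which the arm holds its last target. There are 200 camera calls.

## Working session

There is one attempt and no reset: what is moved stays moved. The work goes in short steps, Python scripts to look and compute and a tool call to move; the robot and the scene stay as the last step left them, time stands still between calls to the robot, and variables do not carry over. Pictures are saved under pics/ and viewed, about 8 in all and at most 12, crops included, and the job is handed in when it is done.

Besides the shell and the picture viewer there is one more tool, called after ">>>" as name(argument=value, ...), one argument or row to a line, values as JSON. jog_arm: Moves the arm, as the interface text tells. Its arguments: {"type":"object","properties":{"deltas":{"type":"array"}},"required":["deltas"]}

```bash
ls; mkdir -p pics; cat > h.py <<'E'
import numpy as np, cv2
from workcell import *
from scipy.spatial.transform import Rotation as R
def ray(cam,uv,obs=None):
    m=camera_model(cam); f=210/np.tan(np.radians(m['fovy'])/2)
    d=np.array([(uv[0]-m['cx'])/f,(uv[1]-m['cy'])/f]); s=d.copy()
    for _ in range(30): s=d/(1+m['k1']*(s@s))
    if 'pose' in m: T=np.array(m['pose'])
    else:
        o=obs; W=np.eye(4); W[:3,:3]=R.from_quat(o['tool_rot']).as_matrix(); W[:3,3]=o['eef_pos']; T=W@np.array(m['T_tool_cam'])
    return T[:3,3],T[:3,:3]@np.array([s[0],s[1],1])
def atz(cam,uv,z,obs=None):
    p,d=ray(cam,uv,obs); return p+d*(z-p[2])/d[2]
def proj(cam,P,obs=None):
    m=camera_model(cam); f=210/np.tan(np.radians(m['fovy'])/2)
    if 'pose' in m: T=np.array(m['pose'])
    else:
        o=obs; W=np.eye(4); W[:3,:3]=R.from_quat(o['tool_rot']).as_matrix(); W[:3,3]=o['eef_pos']; T=W@np.array(m['T_tool_cam'])
    q=T[:3,:3].T@(np.array(P)-T[:3,3]); s=q[:2]/q[2]; s=s*(1+m['k1']*(s@s)); return s*f+[m['cx'],m['cy']]
def save(n,im): cv2.imwrite('pics/'+n+'.png',im[:,:,::-1])
def rect(mask,cam,z,obs=None):
    c=max(cv2.findContours(mask.astype('uint8'),0,2)[0],key=cv2.contourArea)[:,0]
    P=np.array([atz(cam,u,z,obs)[:2] for u in c])*1000
    return cv2.minAreaRect(P.astype('float32'))
E
python3 - <<'E'
from h import *
o=get_obs(); print({k:np.round(v,3) for k,v in o.items()})
for c in ['top','scene']:
    im=camera(c); save(c+'0',im); m=camera_model(c); print(c,m['fovy'],m['k1'],np.round(np.array(m['pose']),3).tolist())
    for t in ['box','tray_bar','crimper','tester','router','plant','mug','adapter']:
        for d in masks_of(t,c): print(c,t,round(d['conf'],2),np.round(d['at']),d['pixels'].sum(), np.round(atz(c,d['at'],0.02)*1000))
m=camera_model('wrist');print(m)
E
```

```text
pics
{'clock': np.float64(0.0), 'joint_pos': array([ 1.284,  0.241,  0.004,  1.335, -0.   ,  1.571]), 'joint_vel': array([ 0.001, -0.001,  0.   ,  0.   , -0.   , -0.002]), 'tau': array([-0.0000e+00, -3.7232e+01,  2.5241e+01,  1.7000e-02, -0.0000e+00,
       -0.0000e+00]), 'eef_pos': array([0.141, 0.479, 0.193]), 'tool_rot': array([ 0.143,  0.99 , -0.001, -0.   ]), 'ft_force': array([0.044, 0.461, 0.621]), 'ft_torque': array([-0.044, -0.042,  0.005]), 'grip_width': np.float64(0.086)}
top 56.34578749201431 -0.07637605696243642 [[-0.011, -0.996, 0.085, 0.475], [-1.0, 0.009, -0.017, -0.19], [0.017, -0.085, -0.996, 1.016], [0.0, 0.0, 0.0, 1.0]]
top box 0.6 [154. 237.] 10185 [511. 100.  20.]
top tray_bar 0.72 [151. 232.] 9637 [524. 106.  20.]
top crimper 0.77 [326. 212.] 1099 [ 571. -340.   20.]
top tester 0.69 [312. 262.] 700 [ 442. -303.   20.]
top tester 0.57 [344. 307.] 428 [ 328. -381.   20.]
top router 0.7 [414. 238.] 3882 [ 502. -568.   20.]
top router 0.5 [313. 262.] 666 [ 443. -306.   20.]
top plant 0.78 [262. 131.] 1128 [ 783. -178.   20.]
top mug 0.78 [285. 309.] 1044 [ 326. -23
[... 470 characters left out ...]
 723 [ 450. -307.   20.]
scene router 0.75 [237. 129.] 2665 [ 504. -585.   20.]
scene router 0.3 [359. 190.] 1371 [ 315. -237.   20.]
scene plant 0.67 [207. 261.] 1776 [ 744. -212.   20.]
scene mug 0.8 [360. 188.] 1403 [ 312. -240.   20.]
{'fovy': 71.85923848435418, 'cx': 277.2429460131467, 'cy': 205.12092573150733, 'k1': -0.0599669344286574, 'T_tool_cam': array([[-4.95339935e-04, -9.49694087e-01, -3.13178696e-01,
         8.00597172e-02],
       [ 9.99999826e-01, -5.70747691e-04,  1.49102923e-04,
         6.53586809e-04],
       [-3.20348182e-04, -3.13178568e-01,  9.49694205e-01,
        -1.78780242e-01],
       [ 0.00000000e+00,  0.00000000e+00,  0.00000000e+00,
         1.00000000e+00]])}
```

View pics/top0.png

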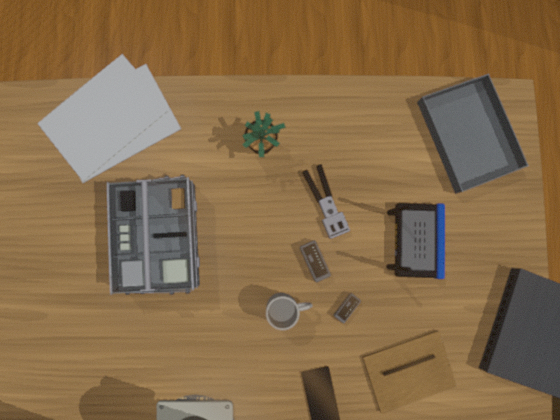

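View pics/scene0.png

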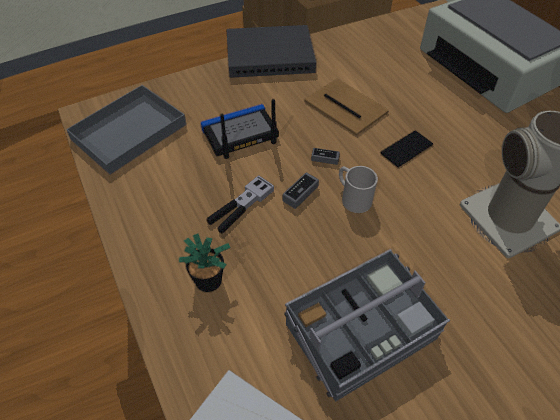

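Top view: box with tray at (153,235), crimper (326,212), testers: large (315,261) and small (346,307), mug (283,312), plant (262,132), router (420,240). Look-alikes for the tester: small one (346,307); for the box/tray: the grey bin (472,132). Choice: the larger tester at (315,261). Next a close crop of the box and testers, to find the links' lean.

```bash
python3 - <<'E'
from h import *
im=cv2.imread('pics/scene0.png')
a=cv2.resize(im[240:400,270:460],None,fx=3.2,fy=3.2,interpolation=2)
t=cv2.imread('pics/top0.png'); b=cv2.resize(t[160:345,295:375],None,fx=2.5,fy=2.5,interpolation=2)
h=max(a.shape[0],b.shape[0]); f=lambda i:cv2.copyMakeBorder(i,0,h-i.shape[0],0,0,0)
cv2.imwrite('pics/c1.png',np.hstack([f(a),f(b)])); print(a.shape,b.shape)
camera('top'); camera('scene')
for t,z in [('box',.093),('crimper',.011),('tester',.03)]:
  for c in ['top','scene']:
    for d in masks_of(t,c)[:2]:
        r=rect(d['pixels'],c,z); print(t,c,np.round(d['at']),np.round(r[0]),np.round(r[1]),round(r[2],1))
E
```

```text
(512, 608, 3) (462, 200, 3)
box top [153. 237.] [515.  82.] [279. 217.] 2.2
box scene [362. 324.] [520. 102.] [301. 217.] 2.3
crimper top [326. 205.] [ 601. -341.] [190.  57.] 21.6
crimper scene [242. 202.] [ 601. -340.] [200.  69.] 20.7
tester top [313. 261.] [ 445. -309.] [103.  48.] 21.9
tester top [345. 305.] [ 330. -386.] [35. 72.] 51.5
tester scene [298. 189.] [ 456. -296.] [116.  56.] 21.9
tester scene [327. 158.] [ 340. -372.] [52. 74.] 52.3
```

View pics/c1.png

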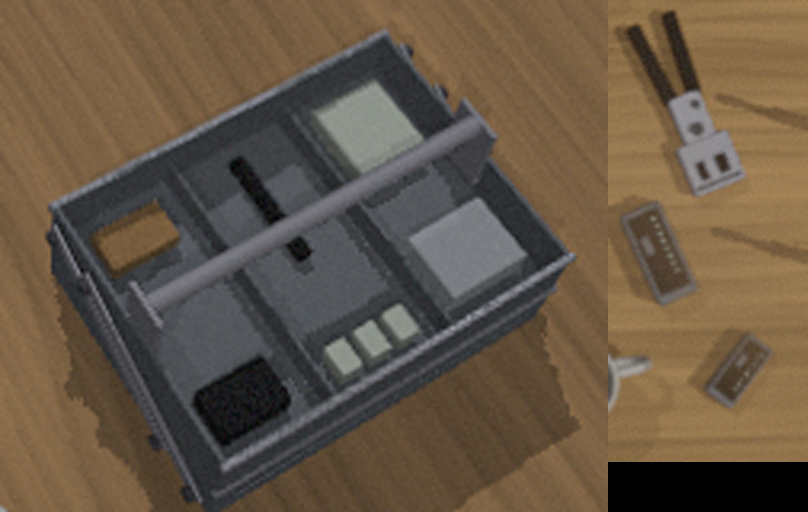

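Crop: link upper pins at the box's world −y side (crop 50,235 / 80,285), base pins on the +y side (155,440 / 187,492), so the links lean to −y when closed and the tray opens towards world +y. Larger tester is at top pixel (315,261); the small one (346,307) is the look-alike. Now move above the bar.

```bash
cat >> h.py <<'E'
def th(o):
    y=R.from_quat(o['tool_rot']).as_matrix()[:,1]; return np.degrees(np.arctan2(y[1],y[0]))
def plan(target,theta,n,step=True,o=None):
    """target mm, theta deg of tool y; prints n rows in tool axes"""
    o=o or get_obs(); p=np.array(o['eef_pos'])*1000; t0=th(o); dp=(np.array(target)-p)/n; dt=((theta-t0+90)%180-90)
    print('at',np.round(p,1),'th',round(t0,1),'turn',round(dt,1))
    for i in range(n):
        a=np.radians(t0+dt*i/n); x=np.array([-np.sin(a),np.cos(a),0]); y=np.array([np.cos(a),np.sin(a),0])
        print([round(x@dp,1),round(y@dp,1),round(-dp[2],1),0,0,round(-dt/n,2)])
E
python3 -c "
from h import *
plan([515,85,250],92,13)"
```

```text
at [141.4 479.6 194. ] th 73.6 turn 18.4
[np.float64(-36.1), np.float64(-21.0), np.float64(-4.3), 0, 0, np.float64(-1.42)]
[np.float64(-35.6), np.float64(-21.9), np.float64(-4.3), 0, 0, np.float64(-1.42)]
[np.float64(-35.1), np.float64(-22.7), np.float64(-4.3), 0, 0, np.float64(-1.42)]
[np.float64(-34.5), np.float64(-23.6), np.float64(-4.3), 0, 0, np.float64(-1.42)]
[np.float64(-33.9), np.float64(-24.5), np.float64(-4.3), 0, 0, np.float64(-1.42)]
[np.float64(-33.3), np.float64(-25.3), np.float64(-4.3), 0, 0, np.float64(-1.42)]
[np.float64(-32.6), np.float64(-26.1), np.float64(-4.3), 0, 0, np.float64(-1.42)]
[np.float64(-32.0), np.float64(-26.9), np.float64(-4.3), 0, 0, np.float64(-1.42)]
[np.float64(-31.3), np.float64(-27.7), np.float64(-4.3), 0, 0, np.float64(-1.42)]
[np.float64(-30.6), np.float64(-28.4), np.float64(-4.3), 0, 0, np.float64(-1.42)]
[np.float64(-29.9), np.float64(-29.2), np.float64(-4.3), 0, 0, np.float64(-1.42)]
[np.float64(-29.2), np.float64(-29.9), np.float64(-4.3), 0, 0, np.float64(-1.42)]
[np.float64(-28.4), np.float64(-30.6), np.float64(-4.3), 0, 0, np.float64(-1.42)]
```

>>> jog_arm(
  deltas=[
    [[-36, -21, -5, 0, 0, -1.5, 85], [-36, -22, -5, 0, 0, -1.5, 85], [-35, -23, -5, 0, 0, -1.5, 85], [-35, -24, -5, 0, 0, -1.5, 85], [-34, -25, -5, 0, 0, -1.5, 85]],
  ],
)

```text
clock: 1.8
eef_pos: [0.2879, 0.3267, 0.2184]
tool_rot: [0.069, 0.998, 0.0, -0.0]
ft_force: [1.4, 0.4, -0.0]
grip_width: 0.0846
```

>>> jog_arm(
  deltas=[
    [[-36, -27, -5, 0, 0, -1.5, 85], [-36, -28, -5, 0, 0, -1.5, 85], [-35, -29, -5, 0, 0, -1.5, 85], [-34, -29, -5, 0, 0, -1.5, 85], [-33, -30, -5, 0, 0, -1.5, 85]],
  ],
)

```text
clock: 2.3
eef_pos: [0.4549, 0.1626, 0.2456]
tool_rot: [0.0, 1.0, 0.002, 0.001]
ft_force: [0.7, 1.1, 0.1]
grip_width: 0.085
```

>>> jog_arm(
  deltas=[
    [[-30, -39, -2, 0, 0, -1, 85], [-30, -39, -2, 0, 0, -1, 85], [0, 0, 0, 0, 0, 0, 85]],
  ],
)

```text
clock: 2.6
eef_pos: [0.52, 0.0797, 0.2499]
tool_rot: [-0.015, 1.0, 0.001, 0.003]
ft_force: [0.1, 0.3, -0.4]
grip_width: 0.0852
```

```bash
python3 - <<'E'
from h import *
o=get_obs(); im=camera('wrist'); save('w1',im); print(np.round(o['eef_pos'],4),th(o))
for c in ['wrist']:
  for t in ['tray_bar','box']:
    for d in masks_of(t,c)[:2]: print(t,d['conf'],np.round(d['at']),d['pixels'].sum())
# predicted bar ends for box at 515,85 yaw 2.2
for b in [(515,85)]:
  u=np.array([np.cos(.038),np.sin(.038)])
  for s in (-125,125): print(proj('wrist',np.r_[np.array(b)+s*u,118]/1000,o), proj('top',np.r_[np.array(b)+s*u,118]/1000))
E
```

```text
[0.52   0.0797 0.2499] 91.72246273018277
tray_bar 0.74 [287. 155.] 36942
box 0.89 [285. 153.] 37139
box 0.3 [286. 157.] 36952
[280.82240579  56.3142327 ] [149.20415826 288.36632785]
[281.75796921 278.92806036] [146.65070832 179.84373328]
```

View pics/w1.png

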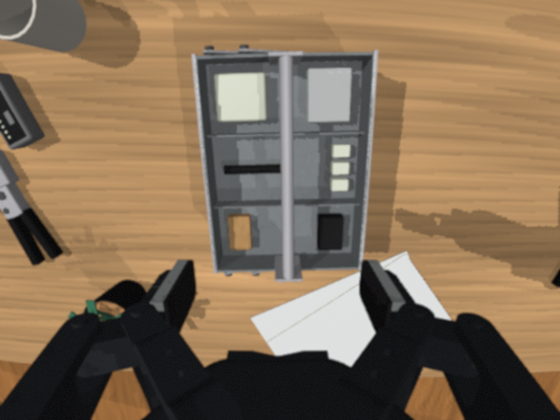

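Wrist view: bar from (286,57) to (289,279); rim corners about (193,55), (377,52), (362,270), (215,272).

```bash
python3 - <<'E'
from h import *
o=get_obs()
for u in [(286,57),(289,277)]: print('bar',np.round(atz('wrist',u,.118,o)*1000,1))
for u in [(193,56),(377,53),(362,270),(215,272)]: print('rim',np.round(atz('wrist',u,.093,o)*1000,1))
E
```

```text
bar [386.7  89.3 118. ]
bar [632.9 104.  118. ]
rim [384.5  -8.6  93. ]
rim [374.1 186.4  93. ]
rim [635.4 202.8  93. ]
rim [644.6   7.1  93. ]
```

>>> jog_arm(
  deltas=[
    [[9, 18, 20, 0, 0, -1.6, 85], [0, 0, 40, 0, 0, 0, 85], [0, 0, 40, 0, 0, 0, 85], [0, 0, 35, 0, 0, 0, 60], [0, 0, 14, 0, 0, 0, 40]],
  ],
)

```text
clock: 3.25
eef_pos: [0.5055, 0.1123, 0.1016]
tool_rot: [-0.039, 0.999, 0.004, 0.007]
ft_force: [-0.4, 0.2, 0.4]
grip_width: 0.0584
```

```bash
python3 -c "
from h import *
o=get_obs(); print(o['clock'],o['ft_force']); plan([510,97,101],93.3,1)"
```

```text
3.25 [-0.41919428  0.20267624  0.36936497]
at [505.5 112.3 101.6] th 94.5 turn -1.2
[np.float64(-3.3), np.float64(-15.6), np.float64(0.6), 0, 0, np.float64(1.17)]
```

```bash
cat >> h.py <<'E'
def plan(target,theta,n=1,o=None):
    o=o or get_obs(); p=np.array(o['eef_pos'])*1000; R0=R.from_quat(o['tool_rot']).as_matrix(); t0=th(o)
    t=np.radians(t0+((theta-t0+90)%180-90)); y=np.array([np.cos(t),np.sin(t),0]); z=np.array([0,0,-1.]); Rt=np.c_[np.cross(y,z),y,z]
    rv=R.from_matrix(R0.T@Rt).as_rotvec(); dp=(np.array(target)-p)/n
    print('clock',round(float(o['clock']),2),'at',np.round(p,1),'th',round(t0,1),'f',np.round(o['ft_force'],1),'g',round(float(o['grip_width'])*1000,1))
    for i in range(n):
        Ri=R0@R.from_rotvec(rv*i/n).as_matrix(); print((Ri.T@dp).round(1).tolist(),np.degrees(rv/n).round(2).tolist())
E
python3 -c "
from h import *
plan([510,97,101],93.3,1)"
```

```text
clock 3.25 at [505.5 112.3 101.6] th 94.5 f [-0.4  0.2  0.4] g 58.4
[-3.3, -15.6, 0.5] [0.46, 0.82, 1.17]
```

>>> jog_arm(
  deltas=[
    [[-3, -16, 0, 0.5, 0.8, 1.2, 45], [0, 0, 0, 0, 0, 0, 40]],
  ],
)

```text
clock: 3.45
eef_pos: [0.5058, 0.0985, 0.0997]
tool_rot: [-0.031, 1.0, -0.001, -0.003]
ft_force: [0.5, 0.5, 0.2]
grip_width: 0.0402
```

```bash
python3 - <<'E'
from h import *
plan([510,97,101],93.3,1)
E
```

```text
clock 3.45 at [505.8  98.5  99.7] th 93.6 f [0.5 0.5 0.2] g 40.2
[-4.1, -1.8, -1.3] [-0.12, -0.36, 0.26]
```

>>> jog_arm(
  deltas=[
    [[0, -1, -1, 0, -0.4, 0.3, 14], [0, 0, 0, 0, 0, 0, 6], [0, 0, 0, 0, 0, 0, 0], [0, 0, 0, 0, 0, 0, 0]],
  ],
)

```text
clock: 3.85
eef_pos: [0.5082, 0.099, 0.105]
tool_rot: [-0.029, 1.0, -0.0, 0.004]
ft_force: [0.2, -1.2, 0.3]
grip_width: -0.0003
```

```bash
cat >> h.py <<'E'
def arc(q0s,ref,gam=3.3):
    # ref: TCP mm at q=0 ; print world TCP targets and step in tool axes for th = 90+gam
    a=np.radians(65); d=np.array([-np.sin(np.radians(gam)),np.cos(np.radians(gam)),0]); prev=None
    for q in q0s:
        b=np.radians(q)-a; P=np.array(ref)+140*(np.sin(a)+np.sin(b))*d+np.array([0,0,140*(np.cos(b)-np.cos(a))])
        if prev is not None: D=P-prev; print(q,P.round(1),'tool y,z',round(D@d,1),round(-D[2],1))
        prev=P
E
python3 - <<'E'
from h import *
plan([510,97,101],93.3,1)
o=get_obs(); arc(np.arange(0,131,6.5),np.array(o['eef_pos'])*1000)
E
```

```text
clock 3.85 at [508.2  99.  105. ] th 93.3 f [ 0.2 -1.2  0.3] g -0.3
[-1.6, -2.1, 4.0] [-0.02, 0.49, 0.0]
6.5 [507.8 106.5 119. ] tool y,z 7.5 -14.0
13.0 [507.3 115.5 132.1] tool y,z 9.0 -13.0
19.5 [506.7 126.  144. ] tool y,z 10.5 -11.9
26.0 [506.  137.7 154.7] tool y,z 11.8 -10.7
32.5 [505.3 150.6 163.9] tool y,z 12.9 -9.3
39.0 [504.5 164.4 171.7] tool y,z 13.8 -7.8
45.5 [503.6 179.  177.8] tool y,z 14.6 -6.1
52.0 [502.8 194.2 182.3] tool y,z 15.2 -4.4
58.5 [501.9 209.9 185. ] tool y,z 15.6 -2.7
65.0 [500.9 225.7 185.9] tool y,z 15.8 -0.9
71.5 [500.  241.5 185. ] tool y,z 15.8 0.9
78.0 [499.1 257.1 182.3] tool y,z 15.6 2.7
84.5 [498.3 272.3 177.8] tool y,z 15.2 4.4
91.0 [497.4 286.9 171.7] tool y,z 14.6 6.1
97.5 [496.6 300.8 163.9] tool y,z 13.8 7.8
104.0 [495.9 313.6 154.7] tool y,z 12.9 9.3
110.5 [495.2 325.4 144. ] tool y,z 11.8 10.7
117.0 [494.6 335.8 132.1] tool y,z 10.5 11.9
123.5 [494.1 344.8 119. ] tool y,z 9.0 13.0
130.0 [493.6 352.3 105. ] tool y,z 7.5 14.0
```

```bash
python3 - <<'E'
from h import *
o=get_obs(); a=camera('wrist'); b=camera('scene')
save('w2',np.hstack([cv2.resize(a[:300],None,fx=.72,fy=.72),b[216:432-0][:216,240:480][:,:]][:1]+[cv2.resize(b[220:400,260:500],(288,216))]))
E
```

```text
(no output)
```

View pics/w2.png

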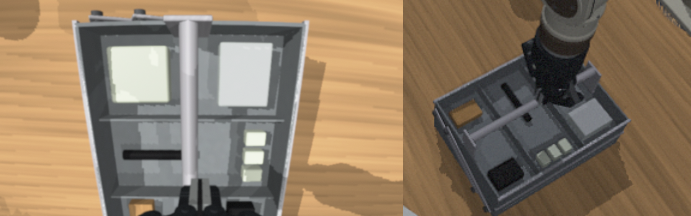

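```bash
python3 - <<'E'
from h import *
o=get_obs(); print(o['eef_pos'],th(o),proj('wrist',o['eef_pos'],o), 'grasp',proj('wrist',np.array(o['eef_pos'])+[0,0,.019],o))
im=camera('wrist'); print(get_obs()['eef_pos'])
for r in (40,100,150,200,230):
    g=im[r,225:300].mean(1); idx=np.where(g>g.max()*.8)[0]+225; e=np.abs(np.diff(im[r,225:300].mean(1))); k=np.argsort(e)[-4:]+225
    print(r,sorted(k),[np.round(atz('wrist',(c,r),.118,o)*1000,1).tolist() for c in (k.min(),k.max())])
t=camera('top')
for r in (190,205,270,282):
    e=np.abs(np.diff(t[r,130:165].mean(1))); k=np.sort(np.argsort(e)[-4:]+130); print(r,k,t[r,138:156].mean(1).astype(int),np.round(atz('top',(146.5,r),.118)*1000))
E
```

```text
[0.50818994 0.09892226 0.10482051] 93.29644934965448 [276.50423427 234.62245157] grasp [276.42684524 247.58959823]
[0.50797975 0.09885068 0.10456401]
40 [np.int64(247), np.int64(248), np.int64(273), np.int64(274)] [[394.4, 77.4, 118.0], [393.7, 91.2, 118.0]]
100 [np.int64(231), np.int64(232), np.int64(233), np.int64(249)] [[424.4, 69.6, 118.0], [423.9, 79.4, 118.0]]
150 [np.int64(251), np.int64(270), np.int64(271), np.int64(275)] [[450.7, 81.3, 118.0], [450.0, 94.8, 118.0]]
200 [np.int64(252), np.int64(253), np.int64(272), np.int64(275)] [[480.4, 82.7, 118.0], [479.6, 96.4, 118.0]]
230 [np.int64(253), np.int64(270), np.int64(274), np.int64(275)] [[499.9, 83.9, 118.0], [499.1, 97.5, 118.0]]
190 [135 141 146 147] [101  98 100 104 128 142 151 146 134 115  98 101 102 101 102 103  99 102] [616.  90. 118.]
205 [134 135 142 146] [100 103 108 107 111 134 147 148 138 115 103 106 110 110 113 110 111 110] [581.  89. 118.]
270 [141 144 162 163] [143 147 146 143 109  97 101 120 135 142 136 118 110 112 109 111 112 113] [432.  87. 118.]
282 [142 144 145 148] [147 147 146 145 132 108 101 120 140 151 147 128 111  95 100 105 111 108] [405.  87. 118.]
```

```bash
python3 - <<'E'
from h import *
a=camera('wrist'); b=camera('scene')
save('w3',np.hstack([cv2.resize(a[180:400,200:370],None,fx=2.4,fy=2.4,interpolation=2),cv2.resize(b[220:400,310:440],(381,528),interpolation=2)]))
E
```

```text
(no output)
```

View pics/w3.png

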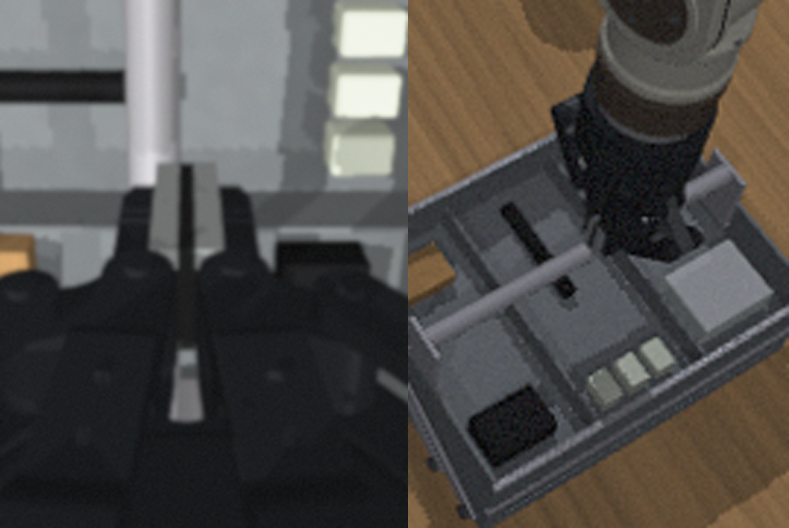

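```bash
python3 - <<'E'
from h import *
m=camera_model('wrist'); T=np.array(m['T_tool_cam']); f=210/np.tan(np.radians(m['fovy'])/2)
def pt(P):
    q=T[:3,:3].T@(np.array(P)-T[:3,3]); s=q[:2]/q[2]; s=s*(1+m['k1']*(s@s)); return (s*f+[m['cx'],m['cy']]).round(0)
for dz in (0,-.010,-.013,-.019,-.03): print(dz,'shut',pt([.011,0,dz]),pt([0,0,dz]),pt([-.011,0,dz]),'open',pt([.011,.0425,dz]),pt([-.011,.0425,dz]))
E
```

```text
0 shut [276. 219.] [277. 235.] [277. 249.] open [341. 219.] [338. 249.]
-0.01 shut [276. 225.] [276. 241.] [276. 256.] open [344. 225.] [341. 256.]
-0.013 shut [276. 227.] [276. 243.] [276. 259.] open [345. 227.] [342. 258.]
-0.019 shut [276. 231.] [276. 247.] [276. 263.] open [347. 231.] [344. 263.]
-0.03 shut [276. 239.] [276. 256.] [276. 273.] open [352. 238.] [348. 272.]
```

Fingers appear over the bar, not around it: the fingertips look ~35 mm behind the reported TCP. I'll raise, open, centre, and descend cautiously to a z that's safe either way.

>>> jog_arm(
  deltas=[
    [[0, 0, -30, 0, 0, 0, 0], [0, -10, -5, 0, 0.5, 0, 60], [0, 0, 0, 0, 0, 0, 60], [0, 0, 0, 0, 0, 0, 60]],
  ],
)

```text
clock: 4.55
eef_pos: [0.5072, 0.088, 0.1386]
tool_rot: [-0.029, 1.0, -0.001, -0.003]
ft_force: [-0.3, -1.0, 0.9]
grip_width: 0.0431
```

```bash
python3 - <<'E'
from h import *
o=get_obs(); plan([508,89.5,82],93.3,3)
im=camera('wrist')
for r in (60,120,180):
    g=im[r,225:310].mean(1); e=np.diff(g); a,b=np.argmax(e),np.argmin(e); print(r,a+225,b+225,[np.round(atz('wrist',(c+225.5,r),.118,o)*1000,1).tolist()[:2] for c in (a,b)])
# pads: bright strips
save('w4',im)
E
```

```text
clock 4.55 at [507.2  88.  138.6] th 93.3 f [-0.3 -1.   0.9] g 43.1
[-0.4, 0.5, 18.9] [-0.02, -0.1, -0.01]
[-0.4, 0.5, 18.9] [-0.02, -0.1, -0.01]
[-0.3, 0.5, 18.9] [-0.02, -0.1, -0.01]
60 270 291 [[397.0, 78.0], [396.3, 91.3]]
120 271 252 [[433.9, 80.5], [434.6, 67.9]]
180 271 288 [[474.7, 82.6], [474.0, 94.6]]
```

>>> jog_arm(
  deltas=[
    [[0, 1, 19, 0, 0, 0, 60], [0, 0, 19, 0, 0, 0, 60], [0, 0, 14, 0, 0, 0, 60], [0, 0, 3, 0, 0, 0, 60], [0, 0, 0, 0, 0, 0, 50]],
  ],
)

```text
clock: 5.1
eef_pos: [0.5045, 0.0892, 0.0786]
tool_rot: [-0.029, 1.0, -0.001, -0.005]
ft_force: [-0.5, 0.8, 0.1]
grip_width: 0.0503
```

```bash
python3 - <<'E'
from h import *
plan([508,90,82],93.3,1); im=camera('wrist'); save('w5',cv2.resize(im[160:340,170:400],None,fx=2.5,fy=2.5,interpolation=2))
E
```

```text
clock 5.1 at [504.5  89.2  78.6] th 93.3 f [-0.5  0.8  0.1] g 50.3
[-3.5, 0.6, -3.4] [-0.07, -0.57, 0.0]
```

View pics/w5.png

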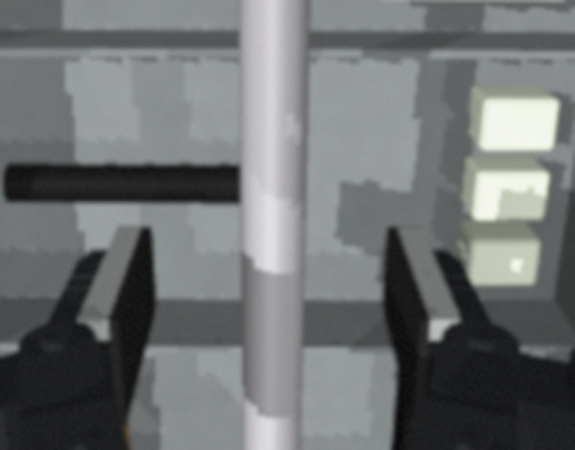

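Pads straddle the bar (crop: pads' inner edges 152 and 388, bar 243–305) but the tips are only about at bar level, confirming they sit ~35–40 mm short of the reported TCP. Going down another 20 mm and closing.

>>> jog_arm(
  deltas=[
    [[-3, 0, 10, 0, -0.5, 0, 50], [0, 0, 10, 0, 0, 0, 40], [0, 0, 0, 0, 0, 0, 20], [0, 0, 0, 0, 0, 0, 6], [0, 0, 0, 0, 0, 0, 6]],
  ],
)

```text
clock: 5.65
eef_pos: [0.5093, 0.0903, 0.0606]
tool_rot: [-0.029, 1.0, 0.0, 0.002]
ft_force: [-0.5, 0.1, -3.6]
grip_width: 0.0121
```

```bash
python3 - <<'E'
from h import *
plan([508,90,60],93.3,1)
E
```

```text
clock 5.65 at [509.3  90.3  60.6] th 93.3 f [-0.5  0.1 -3.6] g 12.1
[1.4, -0.3, 0.6] [0.02, 0.18, 0.02]
```

>>> jog_arm(
  deltas=[
    [[0, 0, 0, 0, 0, 0, 6], [0, 0, 0, 0, 0, 0, 6]],
  ],
)

```text
clock: 5.85
eef_pos: [0.5093, 0.0903, 0.0606]
tool_rot: [-0.029, 1.0, 0.0, 0.001]
ft_force: [0.9, 0.5, -2.6]
grip_width: 0.0125
```

```bash
python3 - <<'E'
from h import *
plan([508,90,60],93.3,1); im=camera('wrist'); save('w6',cv2.resize(im[160:340,170:400],None,fx=2.5,fy=2.5,interpolation=2))
E
```

```text
clock 5.85 at [509.3  90.3  60.6] th 93.3 f [ 0.9  0.5 -2.6] g 12.5
[1.3, -0.2, 0.6] [0.02, 0.17, 0.01]
```

View pics/w6.png

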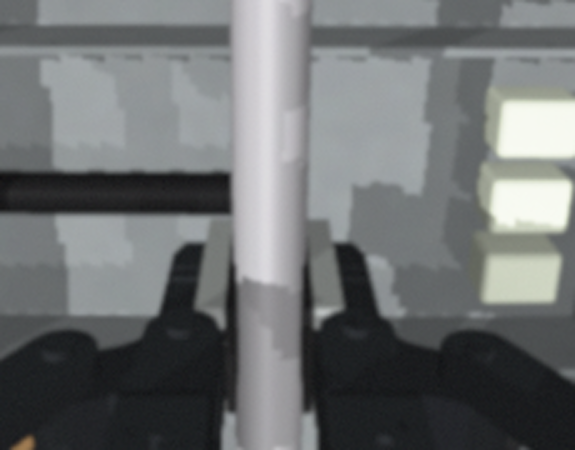

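>>> jog_arm(
  deltas=[
    [[0, 7.5, -14, 0, 0, 0, 6], [0, 9, -13, 0, 0, 0, 6], [0, 10.5, -12, 0, 0, 0, 6], [0, 12, -10.5, 0, 0, 0, 6], [0, 13, -9.5, 0, 0, 0, 6]],
  ],
)

```text
clock: 6.4
eef_pos: [0.5065, 0.1392, 0.1181]
tool_rot: [-0.026, 1.0, -0.004, 0.0]
ft_force: [1.9, -0.3, -7.0]
grip_width: 0.0121
```

```bash
cat >> h.py <<'E'
REF=np.array([509.3,90.3,60.6])
def qof(ref=REF,gam=3.3,nsteps=5,dq=6.5):
    o=get_obs(); p=np.array(o['eef_pos'])*1000; d=np.array([-np.sin(np.radians(gam)),np.cos(np.radians(gam)),0]); ex=np.array([d[1],-d[0],0])
    D=p-ref; v=np.array([D@d-140*np.sin(np.radians(65)),D[2]+140*np.cos(np.radians(65))]); q=np.degrees(np.arctan2(v[0],v[1]))+65
    print('q',q.round(1),'radius',np.hypot(*v).round(1),'xdev',(D@ex).round(1)); plan(p,90+gam); arc([q+dq*i for i in range(nsteps+1)],p-(lambda b:140*(np.sin(np.radians(65))+np.sin(b))*d+np.array([0,0,140*(np.cos(b)-np.cos(np.radians(65)))]))(np.radians(q-65)))
E
python3 -c "
from h import *
qof()"
```

```text
q 31.2 radius 140.3 xdev 0.0
clock 6.4 at [506.5 139.2 118.1] th 93.0 f [ 1.9 -0.3 -7. ] g 12.1
[0.0, 0.0, 0.0] [-0.42, 0.02, -0.3]
37.748279860903644 [505.7 152.8 126.1] tool y,z 13.7 -8.1
44.248279860903644 [504.9 167.3 132.6] tool y,z 14.5 -6.5
50.748279860903644 [504.  182.4 137.4] tool y,z 15.1 -4.8
57.248279860903644 [503.1 198.  140.4] tool y,z 15.6 -3.0
63.748279860903644 [502.2 213.8 141.6] tool y,z 15.8 -1.2
```

Excellent: radius 140.3, on the arc.

>>> jog_arm(
  deltas=[
    [[0, 13.5, -8, -0.2, 0, -0.2, 6], [0, 14.5, -6.5, -0.2, 0, -0.1, 6], [0, 15, -5, 0, 0, 0, 6], [0, 15.5, -3, 0, 0, 0, 6], [0, 16, -1, 0, 0, 0, 6]],
  ],
)

```text
clock: 6.9
eef_pos: [0.5021, 0.2204, 0.1416]
tool_rot: [-0.029, 1.0, 0.0, -0.0]
ft_force: [5.4, -1.3, -13.7]
grip_width: 0.0121
```

```bash
python3 -c "
from h import *
qof()"
```

```text
q 66.4 radius 140.2 xdev 0.3
clock 6.9 at [502.1 220.4 141.6] th 93.3 f [  5.4  -1.3 -13.7] g 12.1
[0.0, 0.0, 0.0] [0.02, -0.0, 0.03]
72.89850006265767 [501.1 236.2 140.3] tool y,z 15.8 1.3
79.39850006265767 [500.2 251.7 137.3] tool y,z 15.6 3.1
85.89850006265767 [499.4 266.9 132.5] tool y,z 15.1 4.8
92.39850006265767 [498.5 281.3 126. ] tool y,z 14.5 6.5
98.89850006265767 [497.8 294.9 117.9] tool y,z 13.7 8.1
```

>>> jog_arm(
  deltas=[
    [[0, 16, 2, 0, 0, 0, 6], [0, 15.5, 3.5, 0, 0, 0, 6], [0, 15, 5, 0, 0, 0, 6], [0, 14.5, 7, 0, 0, 0, 6], [0, 13.5, 8, 0, 0, 0, 6]],
  ],
)

```text
clock: 7.4
eef_pos: [0.4978, 0.3007, 0.1137]
tool_rot: [-0.029, 1.0, -0.002, 0.001]
ft_force: [5.2, -4.9, -11.2]
grip_width: 0.0121
```

```bash
python3 -c "
from h import *
qof(dq=6)"
```

```text
q 101.8 radius 140.1 xdev 0.7
clock 7.4 at [497.8 300.7 113.7] th 93.3 f [  5.2  -4.9 -11.2] g 12.1
[0.0, 0.0, 0.0] [-0.21, 0.07, 0.04]
107.766656246556 [497.2 312.  104.3] tool y,z 11.3 9.4
113.766656246556 [496.6 322.2  93.8] tool y,z 10.2 10.5
119.766656246556 [496.1 331.2  82.3] tool y,z 9.1 11.5
125.766656246556 [495.6 339.   69.9] tool y,z 7.8 12.4
131.766656246556 [495.3 345.5  56.7] tool y,z 6.5 13.1
```

>>> jog_arm(
  deltas=[
    [[0, 11, 9.5, -0.2, 0, 0, 6], [0, 10, 10.5, 0, 0, 0, 6], [0, 7.5, 9.5, 0, 0, 0, 6], [0, 5, 7.5, 0, 0, 0, 6], [0, 2.5, 5, 0, 0, 0, 6]],
  ],
)

```text
clock: 7.9
eef_pos: [0.4958, 0.3408, 0.0666]
tool_rot: [-0.029, 1.0, -0.0, 0.001]
ft_force: [3.5, 0.3, -5.9]
grip_width: 0.0124
```

```bash
python3 -c "
from h import *
qof(dq=1)"
```

```text
q 127.3 radius 140.0 xdev 0.9
clock 7.9 at [495.8 340.8  66.6] th 93.4 f [ 3.5  0.3 -5.9] g 12.4
[0.0, 0.0, 0.0] [-0.05, 0.06, 0.08]
128.28773890324112 [495.7 341.9  64.4] tool y,z 1.1 2.2
129.28773890324112 [495.6 343.   62.2] tool y,z 1.1 2.2
130.28773890324112 [495.6 344.   60. ] tool y,z 1.0 2.2
131.28773890324112 [495.5 345.   57.7] tool y,z 1.0 2.2
132.28773890324112 [495.5 346.   55.5] tool y,z 1.0 2.2
```

>>> jog_arm(
  deltas=[
    [[0, 1.5, 3, 0, 0, 0, 6], [0, 1, 2, 0, 0, 0, 6], [0, 1, 2, 0, 0, 0, 6], [0, 0.5, 1, 0, 0, 0, 6], [0, 0, 0, 0, 0, 0, 6]],
  ],
)

```text
clock: 8.4
eef_pos: [0.4957, 0.3436, 0.061]
tool_rot: [-0.029, 1.0, -0.001, 0.001]
ft_force: [3.2, -0.8, -6.4]
grip_width: 0.0124
```

```bash
python3 -c "
from h import *
qof(dq=1)"
```

```text
q 129.8 radius 140.0 xdev 1.0
clock 8.4 at [495.7 343.6  61. ] th 93.3 f [ 3.2 -0.8 -6.4] g 12.4
[0.0, 0.0, 0.0] [-0.08, 0.12, -0.02]
130.84757940504466 [495.6 344.6  58.7] tool y,z 1.0 2.2
131.84757940504466 [495.6 345.6  56.5] tool y,z 1.0 2.2
132.84757940504466 [495.5 346.5  54.2] tool y,z 0.9 2.3
133.84757940504466 [495.4 347.4  52. ] tool y,z 0.9 2.3
134.84757940504466 [495.4 348.3  49.7] tool y,z 0.9 2.3
```

>>> jog_arm(
  deltas=[
    [[0, 0.5, 1, 0, 0, 0, 6], [0, 0.5, 1, 0, 0, 0, 6], [0, 0.5, 1, 0, 0, 0, 6], [0, 0, 0.5, 0, 0, 0, 6]],
  ],
)

```text
clock: 8.8
eef_pos: [0.4958, 0.3437, 0.0606]
tool_rot: [-0.028, 1.0, -0.001, 0.002]
ft_force: [1.6, -3.0, -1.1]
grip_width: 0.0122
```

```bash
python3 -c "
from h import *
qof(dq=1)"
```

```text
q 130.0 radius 140.0 xdev 1.1
clock 8.8 at [495.8 343.7  60.6] th 93.2 f [ 1.6 -3.  -1.1] g 12.2
[0.0, 0.0, 0.0] [-0.13, 0.22, -0.09]
130.99177447088596 [495.8 344.7  58.4] tool y,z 1.0 2.2
131.99177447088596 [495.7 345.6  56.1] tool y,z 1.0 2.2
132.99177447088596 [495.7 346.6  53.9] tool y,z 0.9 2.3
133.99177447088596 [495.6 347.5  51.6] tool y,z 0.9 2.3
134.99177447088596 [495.6 348.3  49.3] tool y,z 0.9 2.3
```

At the open stop with ~0 N load. Release and rise, then head to the crimper.

>>> jog_arm(
  deltas=[
    [[0, 0, 0, 0, 0, 0, 40], [0, 0, 0, 0, 0, 0, 50], [0, 0, -30, 0, 0, 0, 60], [0, 0, -45, 0, 0, 0, 85], [0, -20, -40, 0, 0, 0, 85]],
  ],
)

```text
clock: 9.3
eef_pos: [0.4902, 0.3269, 0.1714]
tool_rot: [-0.031, 0.999, -0.001, -0.006]
ft_force: [1.0, 0.3, 0.2]
grip_width: 0.0829
```

>>> jog_arm(
  deltas=[
    [[0, -45, -10, 0, 0, 0, 85], [0, -48, 0, 0, 0, 0, 85], [0, -48, 0, 0, 0, 0, 85], [0, -48, 0, 0, 0, 0, 85], [0, -48, 0, 0, 0, 0, 85]],
  ],
)

```text
clock: 9.8
eef_pos: [0.5111, 0.0957, 0.1898]
tool_rot: [-0.039, 0.999, 0.008, 0.003]
ft_force: [1.0, -0.3, 0.4]
grip_width: 0.0853
```

```bash
python3 - <<'E'
from h import *
plan([480,-320,190],111.7,10); im=camera('top'); save('t2',im)
for d in masks_of('adapter','top')+masks_of('mat','top'): print(d['conf'],np.round(d['at']),np.round(atz('top',d['at'],.02)*1000),d['pixels'].sum())
E
```

```text
clock 9.8 at [511.1  95.7 189.8] th 94.5 f [ 1.  -0.3  0.4] g 85.3
[6.4, -41.2, -0.7] [0.08, 0.05, -1.72]
[7.6, -41.0, -0.6] [0.08, 0.05, -1.72]
[8.8, -40.7, -0.6] [0.08, 0.05, -1.72]
[10.0, -40.5, -0.5] [0.08, 0.05, -1.72]
[11.3, -40.1, -0.4] [0.08, 0.05, -1.72]
[12.5, -39.8, -0.4] [0.08, 0.05, -1.72]
[13.6, -39.4, -0.3] [0.08, 0.05, -1.72]
[14.8, -39.0, -0.2] [0.08, 0.05, -1.72]
[16.0, -38.5, -0.2] [0.08, 0.05, -1.72]
[17.1, -38.0, -0.1] [0.08, 0.05, -1.72]
0.87 [175. 210.] [579.  46.  20.] 726
0.51 [283. 310.] [ 324. -228.   20.] 1083
0.96 [176. 260.] [453.  41.  20.] 1446
0.18 [ 76. 271.] [425. 299.  20.] 2032
```

Mat is in the −x short bay (top pixel 176,260), adapter in the +x one (175,210).

>>> jog_arm(
  deltas=[
    [[6, -41, 0, 0, 0, -1.7, 85], [7, -41, 0, 0, 0, -1.7, 85], [9, -41, 0, 0, 0, -1.7, 85], [10, -40, 0, 0, 0, -1.7, 85], [11, -40, 0, 0, 0, -1.7, 85]],
  ],
)

```text
clock: 10.45
eef_pos: [0.5006, -0.105, 0.1862]
tool_rot: [-0.123, 0.992, 0.012, 0.007]
ft_force: [-0.3, 0.1, 0.7]
grip_width: 0.0852
```

>>> jog_arm(
  deltas=[
    [[12, -40, 0, 0, 0, -1.7, 85], [13, -39, 0, 0, 0, -1.7, 85], [14, -39, 0, 0, 0, -1.7, 85], [15, -20, 0, 0, 0, 0, 85], [0, 0, 0, 0, 0, 0, 85]],
  ],
)

```text
clock: 10.95
eef_pos: [0.4937, -0.2538, 0.1818]
tool_rot: [-0.173, 0.985, 0.013, 0.01]
ft_force: [-0.0, -0.1, 0.2]
grip_width: 0.0853
```

>>> jog_arm(
  deltas=[
    [[0, 0, 0, 0, 0, 0, 85]],
  ],
)

```text
clock: 11.05
eef_pos: [0.4947, -0.2526, 0.1815]
tool_rot: [-0.174, 0.985, 0.014, 0.011]
ft_force: [0.4, 0.9, 0.1]
grip_width: 0.0853
```

```bash
python3 - <<'E'
from h import *
o=get_obs(); im=camera('wrist'); save('w7',im)
plan([580,-349,100],111.7,1)
for t,z in [('crimper',.011),('tester',.03)]:
    for d in masks_of(t,'wrist')[:2]:
        r=rect(d['pixels'],'wrist',z,o); print(t,d['conf'],np.round(d['at']),np.round(r[0]),np.round(r[1]),round(r[2],1))
E
```

```text
clock 11.1 at [ 494.7 -252.4  181.5] th 110.1 f [ 0.4  0.6 -0.1] g 85.0
[-44.9, -121.9, 79.8] [1.34, 1.5, -1.63]
crimper 0.63 [181. 197.] [ 602. -341.] [192.  60.] 20.5
tester 0.96 [189.   5.] [ 359. -387.] [15. 40.] 19.0
tester 0.58 [244. 119.] [ 447. -307.] [99. 45.] 23.8
```

View pics/w7.png

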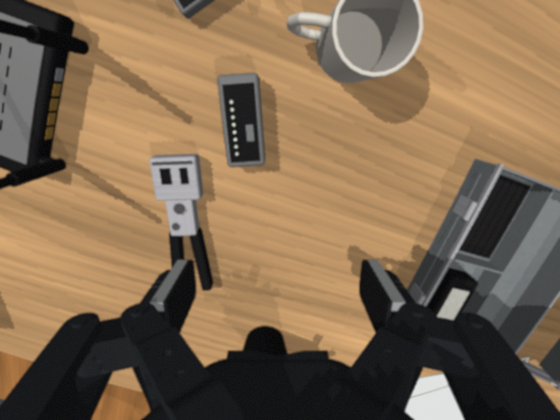

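Wrist view: crimper head end (175,157), neck (181,217); big tester corners (219,76),(258,73),(264,164),(227,166); ribbed mat visible in the near short bay (495,217), adapter (455,290).

```bash
python3 - <<'E'
from h import *
o=get_obs()
A=lambda u,z:np.round(atz('wrist',u,z,o)[:2]*1000,1)
print('head',A((152,158),.022),A((198,156),.022),'headbase',A((157,199),.022),A((202,197),.022),'neck base',A((170,236),.02),A((197,234),.02),'necktop',A((166,201),.02),A((194,200),.02))
C=np.array([A(u,.03) for u in [(219,76),(258,73),(264,164),(227,166)]]);print(C,C.mean(0)); 
E
```

```text
head [ 521.4 -393.7] [ 501.1 -343.4] headbase [ 569.1 -377.2] [ 548.1 -325.7] neck base [ 614.  -351.2] [ 599.4 -319. ] necktop [ 568.8 -366.6] [ 555.9 -334.2]
[[ 410.1 -343.7]
 [ 393.5 -306.3]
 [ 482.6 -268.4]
 [ 499.1 -307.6]] [ 446.325 -306.5  ]
```

```bash
python3 -c "
from h import *
plan([580,-347,60],110.5,5)"
```

```text
clock 11.2 at [ 494.4 -252.1  181.8] th 110.1 f [-0.1 -0.2  0.7] g 85.2
[-8.9, -24.3, 24.0] [0.27, 0.29, -0.08]
[-9.0, -24.2, 24.1] [0.27, 0.29, -0.08]
[-9.1, -24.1, 24.2] [0.27, 0.29, -0.08]
[-9.2, -24.0, 24.2] [0.27, 0.29, -0.08]
[-9.3, -23.9, 24.3] [0.27, 0.29, -0.08]
```

>>> jog_arm(
  deltas=[
    [[-9, -24, 24, 0.3, 0.3, -0.1, 75], [-9, -24, 24, 0.3, 0.3, -0.1, 70], [-9, -24, 24, 0.3, 0.3, -0.1, 65], [-9, -24, 24, 0.3, 0.3, -0.1, 62], [-9, -24, 20, 0.3, 0.3, -0.1, 62]],
  ],
)

```text
clock: 11.7
eef_pos: [0.5889, -0.3404, 0.0695]
tool_rot: [-0.186, 0.983, -0.005, 0.005]
ft_force: [0.2, -0.3, -0.1]
grip_width: 0.0618
```

>>> jog_arm(
  deltas=[
    [[0, 0, 0, 0, 0, 0, 62], [0, 0, 0, 0, 0, 0, 62]],
  ],
)

```text
clock: 11.9
eef_pos: [0.5897, -0.3376, 0.0641]
tool_rot: [-0.188, 0.982, -0.002, 0.003]
ft_force: [-0.1, 0.9, 0.5]
grip_width: 0.0617
```

```bash
python3 - <<'E'
from h import *
o=get_obs(); plan([580,-347,-20],110.5,1); im=camera('wrist'); save('w8',cv2.resize(im[100:400,100:460],None,fx=2,fy=2,interpolation=2))
E
```

```text
clock 11.9 at [ 589.7 -337.6   64.1] th 111.6 f [-0.1  0.9  0.5] g 61.7
[12.9, -4.7, 84.1] [-0.29, 0.24, 1.13]
```

View pics/w8.png

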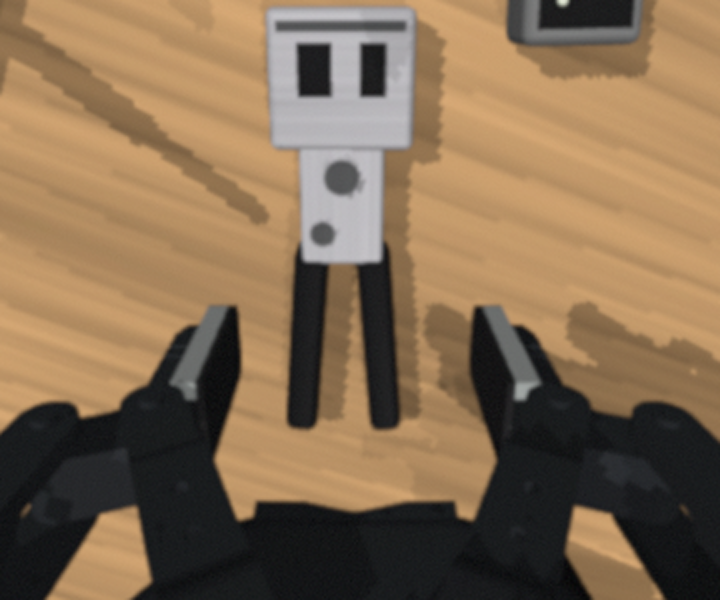

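```bash
python3 - <<'E'
from h import *
o=get_obs()
A=lambda u,z:atz('wrist',u,z,o)[:2]*1000
H=(A((234,105),.022)+A((307,105),.022))/2; B=(A((236.5,174),.022)+A((305.5,174),.022))/2; N=(A((251.5,231.5),.02)+A((292,231.5),.02))/2
for n,a,b in(('H',A((234,105),.022),A((307,105),.022)),('N',A((251.5,231.5),.02),A((292,231.5),.02))): print(n,np.linalg.norm(a-b))
print(H,B,N,np.linalg.norm(H-B),np.linalg.norm(B-N)); v=N-H; ang=np.degrees(np.arctan2(v[1],v[0])); print(ang)
g=(B+19*v/np.linalg.norm(v)+N-24*v/np.linalg.norm(v))/2; print('grip',g)
plan([*g,-20],ang+90,1)
m=camera_model('wrist'); T=np.array(m['T_tool_cam']); f=210/np.tan(np.radians(m['fovy'])/2)
# tip from images: inner edges crop 239,471 row 308
w=(471-239)/2; d=f*61.7/w; r=(308/2+100-m['cy'])/f*d; c=np.array([0,r,d])/1000; print('tip in tool',(T[:3,:3]@c+T[:3,3])*1000, 'centre col',(471+239)/4+100)
E
```

```text
H 52.88343732125739
N 33.835802430344486
[ 513.77987204 -372.39863419] [ 561.19974814 -353.57091886] [ 606.982007   -335.16244099] 51.02085371912229 49.3445770476152
21.77773738172944
grip [ 581.76930244 -345.29419752]
clock 11.95 at [ 589.4 -337.3   63.9] th 111.6 f [ 0.   0.2 -0.4] g 62.0
[10.3, -4.2, 83.9] [-0.26, 0.22, -0.14]
tip in tool [  6.7561224    0.27072696 -40.55531575] centre col 277.5
```

>>> jog_arm(
  deltas=[
    [[10, -4, 10, -0.3, 0.2, -0.1, 62], [0, 0, 25, 0, 0, 0, 62], [0, 0, 25, 0, 0, 0, 62], [0, 0, 18, 0, 0, 0, 62], [0, 0, 0, 0, 0, 0, 62]],
  ],
)

```text
clock: 12.45
eef_pos: [0.5816, -0.3448, -0.0095]
tool_rot: [-0.19, 0.982, -0.003, 0.003]
ft_force: [-0.3, -0.6, 0.1]
grip_width: 0.0622
```

```bash
python3 -c "
from h import *
plan([582,-345.5,-30],111.7,1)"
```

```text
clock 12.45 at [ 581.6 -344.8   -9.5] th 111.9 f [-0.3 -0.6  0.1] g 62.2
[-0.0, -0.7, 20.5] [-0.37, 0.31, 0.21]
```

Reported TCP is below the desk with no contact, confirming the offset. Continue gently.

>>> jog_arm(
  deltas=[
    [[0, -1, 8, -0.4, 0.3, 0.2, 60], [0, 0, 6, 0, 0, 0, 58], [0, 0, 5, 0, 0, 0, 56], [0, 0, 0, 0, 0, 0, 56]],
  ],
)

```text
clock: 12.85
eef_pos: [0.5832, -0.3473, -0.0252]
tool_rot: [-0.188, 0.982, -0.002, 0.002]
ft_force: [-0.1, -0.8, 0.1]
grip_width: 0.0564
```

>>> jog_arm(
  deltas=[
    [[0, 0, 2, 0, 0, 0, 50], [0, 0, 1, 0, 0, 0, 45]],
  ],
)

```text
clock: 13.05
eef_pos: [0.584, -0.3478, -0.0273]
tool_rot: [-0.188, 0.982, -0.002, 0.003]
ft_force: [-0.4, -0.4, -0.4]
grip_width: 0.045
```

>>> jog_arm(
  deltas=[
    [[0, 1, 2.5, 0, 0, 0, 42], [0, 0, 2, 0, 0, 0, 40], [0, 0, 0, 0, 0, 0, 40]],
  ],
)

```text
clock: 13.35
eef_pos: [0.584, -0.3469, -0.0317]
tool_rot: [-0.188, 0.982, -0.002, 0.003]
ft_force: [0.1, 0.3, -0.3]
grip_width: 0.0399
```

>>> jog_arm(
  deltas=[
    [[0, 0, 1, 0, 0, 0, 28], [0, 0, 0, 0, 0, 0, 28], [0, 0, 0, 0, 0, 0, 28]],
  ],
)

```text
clock: 13.65
eef_pos: [0.5845, -0.3471, -0.0317]
tool_rot: [-0.188, 0.982, -0.003, 0.003]
ft_force: [0.1, 0.3, -0.5]
grip_width: 0.0322
```

>>> jog_arm(
  deltas=[
    [[0, 0, -8, 0, 0, 0, 28], [0, 0, -20, 0, 0, 0, 28], [0, 0, -35, 0, 0, 0, 28], [0, 0, -40, 0, 0, 0, 28], [0, 5, -25, 0, 0, 0, 28]],
  ],
)

```text
clock: 14.15
eef_pos: [0.5755, -0.3386, 0.0909]
tool_rot: [-0.188, 0.982, 0.004, -0.004]
ft_force: [0.2, -0.3, -1.9]
grip_width: 0.0325
```

```bash
python3 -c "
from h import *
plan([487,138.8,100],93.3,12)"
```

```text
clock 14.15 at [ 575.5 -338.6   90.9] th 111.7 f [ 0.2 -0.3 -1.9] g 32.5
[-7.8, 39.7, -0.4] [0.04, -0.04, 1.53]
[-6.8, 39.9, -0.5] [0.04, -0.04, 1.53]
[-5.7, 40.1, -0.5] [0.04, -0.04, 1.53]
[-4.6, 40.2, -0.5] [0.04, -0.04, 1.53]
[-3.6, 40.3, -0.5] [0.04, -0.04, 1.53]
[-2.5, 40.4, -0.6] [0.04, -0.04, 1.53]
[-1.4, 40.4, -0.6] [0.04, -0.04, 1.53]
[-0.3, 40.5, -0.6] [0.04, -0.04, 1.53]
[0.8, 40.5, -0.6] [0.04, -0.04, 1.53]
[1.8, 40.4, -0.7] [0.04, -0.04, 1.53]
[2.9, 40.4, -0.7] [0.04, -0.04, 1.53]
[4.0, 40.3, -0.7] [0.04, -0.04, 1.53]
```

>>> jog_arm(
  deltas=[
    [[-8, 38, -1, 0, 0, 1.5, 28], [-7, 40, -1, 0, 0, 1.5, 28], [-6, 40, -1, 0, 0, 1.5, 28], [-5, 40, -1, 0, 0, 1.5, 28], [-4, 40, -1, 0, 0, 1.5, 28]],
  ],
)

```text
clock: 14.65
eef_pos: [0.5434, -0.1424, 0.1026]
tool_rot: [-0.116, 0.993, -0.0, 0.001]
ft_force: [0.2, 0.3, -3.4]
grip_width: 0.0326
```

>>> jog_arm(
  deltas=[
    [[-3, 40, -1, 0, 0, 1.5, 28], [-2, 40, -1, 0, 0, 1.5, 28], [-1, 40, -1, 0, 0, 1.5, 28], [0, 40, -1, 0, 0, 1.5, 28], [2, 40, -1, 0, 0, 1.5, 28]],
  ],
)

```text
clock: 15.15
eef_pos: [0.508, 0.0631, 0.1085]
tool_rot: [-0.047, 0.999, 0.0, 0.0]
ft_force: [-0.2, -0.6, -2.9]
grip_width: 0.0319
```

```bash
python3 -c "
from h import *
plan([487,138.8,80],93.3,2)"
```

```text
clock 15.15 at [508.   63.1 108.5] th 95.4 f [-0.2 -0.6 -2.9] g 31.9
[6.9, 38.7, 14.3] [0.02, 0.0, 1.04]
[7.6, 38.5, 14.3] [0.02, 0.0, 1.04]
```

>>> jog_arm(
  deltas=[
    [[7, 36, 10, 0, 0, 1, 28], [7, 30, 10, 0, 0, 1, 28], [0, 0, 0, 0, 0, 0, 28], [0, 0, 0, 0, 0, 0, 28]],
  ],
)

```text
clock: 15.55
eef_pos: [0.4857, 0.1353, 0.0892]
tool_rot: [-0.033, 0.999, 0.001, 0.0]
ft_force: [0.4, -0.8, -2.7]
grip_width: 0.0327
```

```bash
python3 - <<'E'
from h import *
o=get_obs(); plan([487,138.8,40],93.3,1); im=camera('wrist'); save('w9',im)
for t in ['box','mat','crimper','long_bay']:
    for d in masks_of(t,'wrist')[:1]: print(t,d['conf'],np.round(d['at']),d['pixels'].sum())
E
```

```text
clock 15.55 at [485.7 135.3  89.2] th 93.8 f [ 0.4 -0.8 -2.7] g 32.7
[-1.5, 3.3, 49.2] [0.1, 0.05, 0.51]
box 0.98 [451. 198.] 68531
mat 0.76 [177. 148.] 11231
crimper 0.82 [278. 204.] 21293
long_bay 0.57 [450. 199.] 69478
```

View pics/w9.png

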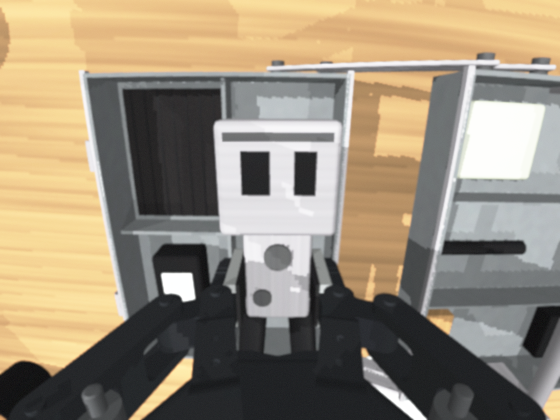

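```bash
python3 - <<'E'
from h import *
o=get_obs(); A=lambda u,z:atz('wrist',u,z,o)[:2]*1000
a,b=A((83,73),.048),A((353,71),.048); c=A((128,318),.048); print(a,b,c,np.linalg.norm(b-a),np.degrees(np.arctan2(-(b-a)[0],(b-a)[1])),np.degrees(np.arctan2((c-a)[1],(c-a)[0])))
g=np.radians(3.3); ex=np.array([np.cos(g),np.sin(g)]); ey=np.array([-ex[1],ex[0]]); print('centre',(a+b)/2+131*ex,'pred',[510,90.4])
ctr=np.array([510,90.4])
for s in (-1,1): print('pred corner px',proj('wrist',np.r_[ctr-131*ex+s*97*ey,48]/1000,o))
print('mat corners',[A(u,.007).round(1).tolist() for u in [(122,86),(224,90),(135,217)]])
m=ctr-64.5*ex-46*ey; print('mat pred centre',m,[ (m-58*ex+s*43*ey).round(1).tolist() for s in(-1,1)])
E
```

```text
[387.96928116 -11.91600624] [376.86199811 181.17805258] [6.00499858e+02 1.17067340e-01] 193.41325520788146 3.292177479529153 3.2405174789999207
centre [513.19841761  92.1719107 ] pred [510, 90.4]
pred corner px [79.8319252  68.26542949]
pred corner px [351.50964478  65.93849033]
mat corners [[394.0, -4.3], [393.3, 83.6], [513.8, -2.8]]
mat pred centre [448.25489807  40.7633967 ] [[392.8, -5.5], [387.9, 80.4]]
```

>>> jog_arm(
  deltas=[
    [[-3, 4, 20, 0, 0, 0.5, 28], [0, 0, 30, 0, 0, 0, 28], [0, 0, 28, 0, 0, 0, 28], [0, 0, 15, 0, 0, 0, 28], [0, 0, 5, 0, 0, 0, 28]],
  ],
)

```text
clock: 16.3
eef_pos: [0.4962, 0.1344, -0.008]
tool_rot: [-0.022, 1.0, 0.002, 0.006]
ft_force: [1.0, -0.2, -2.6]
grip_width: 0.0327
```

```bash
python3 -c "
from h import *
plan([488.5,139.5,-27.5],93.3,1)"
```

```text
clock 16.3 at [496.2 134.4  -8. ] th 92.5 f [ 1.  -0.2 -2.6] g 32.7
[7.7, 5.3, 19.5] [0.21, 0.66, -0.77]
```

>>> jog_arm(
  deltas=[
    [[6, 5, 3, 0.2, 0.6, -0.8, 28], [0, 0, 5, 0, 0, 0, 28], [0, 0, 4, 0, 0, 0, 28], [0, 0, 2, 0, 0, 0, 28], [0, 0, 0, 0, 0, 0, 28]],
  ],
)

```text
clock: 16.8
eef_pos: [0.492, 0.1389, -0.0209]
tool_rot: [-0.028, 1.0, 0.0, 0.002]
ft_force: [-0.5, -0.7, -3.0]
grip_width: 0.0327
```

```bash
python3 -c "
from h import *
plan([488.5,139.5,-27.5],93.3,1)"
```

```text
clock 16.8 at [492.  138.9 -20.9] th 93.3 f [-0.5 -0.7 -3. ] g 32.7
[3.5, 0.8, 6.6] [0.04, 0.22, -0.05]
```

>>> jog_arm(
  deltas=[
    [[2, 1, 3, 0, 0.2, 0, 28], [0, 0, 2, 0, 0, 0, 28], [0, 0, 1, 0, 0, 0, 28], [0, 0, 0, 0, 0, 0, 28]],
  ],
)

```text
clock: 17.2
eef_pos: [0.4908, 0.1402, -0.0264]
tool_rot: [-0.029, 1.0, 0.001, 0.001]
ft_force: [-0.1, -1.3, -3.8]
grip_width: 0.0324
```

>>> jog_arm(
  deltas=[
    [[0, 0, 1, 0, 0, 0, 28], [0, 0, 0.5, 0, 0, 0, 28]],
  ],
)

```text
clock: 17.4
eef_pos: [0.4909, 0.1403, -0.0277]
tool_rot: [-0.029, 1.0, 0.001, 0.001]
ft_force: [-1.5, -0.1, 1.3]
grip_width: 0.0327
```

Touched down (force −3.8 → +1.3 N). Release and lift.

>>> jog_arm(
  deltas=[
    [[0, 0, 0, 0, 0, 0, 38], [0, 0, 0, 0, 0, 0, 46], [0, 0, 0, 0, 0, 0, 48], [0, 0, -15, 0, 0, 0, 48], [0, 0, -25, 0, 0, 0, 48]],
  ],
)

```text
clock: 17.9
eef_pos: [0.4894, 0.1398, 0.0116]
tool_rot: [-0.028, 1.0, 0.0, -0.0]
ft_force: [1.0, 0.1, -1.5]
grip_width: 0.048
```

>>> jog_arm(
  deltas=[
    [[0, 0, -40, 0, 0, 0, 62], [0, -30, -45, 0, 0, 0, 75], [0, -40, -20, 0, 0, -1.5, 75], [5, -40, 0, 0, 0, -1.5, 75], [5, -40, 0, 0, 0, -1.5, 75]],
  ],
)

```text
clock: 18.4
eef_pos: [0.4965, -0.0082, 0.1231]
tool_rot: [-0.075, 0.997, 0.0, 0.006]
ft_force: [0.8, -0.5, -0.1]
grip_width: 0.0751
```

```bash
python3 -c "
from h import *
plan([446.5,-306.5,90],112.5,8)"
```

```text
clock 18.4 at [496.5  -8.2 123.1] th 98.6 f [ 0.8 -0.5 -0.1] g 75.1
[11.8, -35.9, 4.0] [-0.01, 0.08, -1.74]
[12.9, -35.6, 4.0] [-0.01, 0.08, -1.74]
[13.9, -35.2, 4.0] [-0.01, 0.08, -1.74]
[15.0, -34.7, 4.0] [-0.01, 0.08, -1.74]
[16.0, -34.3, 4.1] [-0.01, 0.08, -1.74]
[17.1, -33.7, 4.1] [-0.01, 0.08, -1.74]
[18.1, -33.2, 4.1] [-0.01, 0.08, -1.74]
[19.1, -32.7, 4.1] [-0.01, 0.08, -1.74]
```

>>> jog_arm(
  deltas=[
    [[12, -35, 3, 0, 0, -1.7, 75], [13, -35, 3, 0, 0, -1.7, 75], [14, -35, 3, 0, 0, -1.7, 75], [15, -35, 3, 0, 0, -1.7, 75], [16, -34, 3, 0, 0, -1.7, 75]],
  ],
)

```text
clock: 18.9
eef_pos: [0.4666, -0.2015, 0.1111]
tool_rot: [-0.152, 0.988, -0.002, 0.011]
ft_force: [1.1, -0.5, 1.1]
grip_width: 0.0748
```

>>> jog_arm(
  deltas=[
    [[16, -34, 3, 0, 0, -1.7, 72], [17, -33, 3, 0, 0, -1.7, 70], [12, -20, 3, 0, 0, -1.7, 65], [0, 0, 0, 0, 0, 0, 62], [0, 0, 0, 0, 0, 0, 62]],
  ],
)

```text
clock: 19.4
eef_pos: [0.4506, -0.308, 0.1025]
tool_rot: [-0.193, 0.981, -0.004, 0.012]
ft_force: [0.4, 1.5, 0.9]
grip_width: 0.0621
```

```bash
python3 - <<'E'
from h import *
o=get_obs(); plan([446.5,-306.5,40],112.6,2); im=camera('wrist'); save('w10',im)
for d in masks_of('tester','wrist')[:2]:
    r=rect(d['pixels'],'wrist',.03,o); ys,xs=np.where(d['pixels']); print(d['conf'],np.round(d['at']),np.round(r[0],1),np.round(r[1]),round(r[2],1),xs.min(),xs.max(),ys.min(),ys.max())
E
```

```text
clock 19.4 at [ 450.6 -308.   102.5] th 112.3 f [0.4 1.5 0.9] g 62.1
[2.3, 1.9, 31.2] [-0.37, 0.64, -0.15]
[2.0, 1.7, 31.2] [-0.37, 0.64, -0.15]
0.6 [240.  29.] [ 330.4 -385.2] [34. 71.] 50.5 197 291 0 66
```

>>> jog_arm(
  deltas=[
    [[4, 2, 20, -0.4, 0.6, 0, 62], [0, 0, 30, -0.4, 0.6, 0, 62], [0, 0, 30, 0, 0, 0, 62], [0, 0, 15, 0, 0, 0, 62], [0, 0, 0, 0, 0, 0, 62]],
  ],
)

```text
clock: 20.0
eef_pos: [0.4518, -0.3017, 0.008]
tool_rot: [-0.199, 0.98, -0.001, 0.003]
ft_force: [0.1, 0.6, -0.5]
grip_width: 0.0619
```

```bash
python3 - <<'E'
from h import *
plan([446.5,-307,-28],112.6,1); im=camera('wrist'); save('w11',im)
E
```

```text
clock 20.0 at [ 451.8 -301.7    8. ] th 112.9 f [ 0.1  0.6 -0.5] g 61.9
[7.1, -2.7, 36.0] [-0.17, 0.28, 0.33]
```

View pics/w11.png

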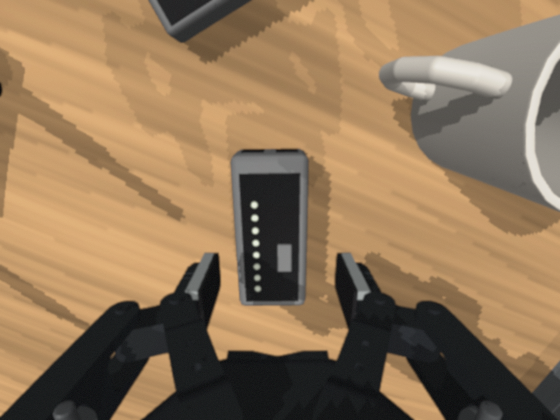

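```bash
python3 - <<'E'
from h import *
o=get_obs(); C=np.array([atz('wrist',u,.03,o)[:2]*1000 for u in [(233,156),(307,156),(304,304),(240,304)]]); print(C.round(1).tolist(),C.mean(0)); v=(C[2]+C[3]-C[0]-C[1])/2; print(np.linalg.norm(v),np.linalg.norm(C[1]-C[0]),np.degrees(np.arctan2(v[1],v[0])))
E
```

```text
[[409.9, -345.6], [394.3, -308.6], [482.3, -270.0], [498.7, -308.4]] [ 446.31394632 -308.16615748]
96.24670684702829 40.205881920168245 23.210435831916953
```

>>> jog_arm(
  deltas=[
    [[7, -4, 4, -0.2, 0.3, 0, 62], [0, 0, 12, 0, 0, 0, 62], [0, 0, 10, 0, 0, 0, 60], [0, 0, 6, 0, 0, 0, 56], [0, 0, 0, 0, 0, 0, 52]],
  ],
)

```text
clock: 20.55
eef_pos: [0.4502, -0.3097, -0.0216]
tool_rot: [-0.2, 0.98, -0.003, 0.002]
ft_force: [0.3, 0.8, 0.0]
grip_width: 0.0519
```

```bash
python3 - <<'E'
from h import *
plan([446.3,-308,-29],112.8,1)
E
```

```text
clock 20.55 at [ 450.2 -309.7  -21.6] th 113.0 f [0.3 0.8 0. ] g 51.9
[3.0, 3.2, 7.3] [-0.35, 0.22, 0.24]
```

>>> jog_arm(
  deltas=[
    [[3, 3, 4, -0.3, 0.2, 0.2, 52], [0, 0, 3, 0, 0, 0, 50], [0, 0, 0, 0, 0, 0, 46], [0, 0, 0, 0, 0, 0, 38], [0, 0, 0, 0, 0, 0, 38]],
  ],
)

```text
clock: 21.05
eef_pos: [0.4462, -0.3084, -0.0287]
tool_rot: [-0.198, 0.98, -0.0, 0.0]
ft_force: [0.4, -0.8, -1.5]
grip_width: 0.0429
```

>>> jog_arm(
  deltas=[
    [[0, 0, 0, 0, 0, 0, 38]],
  ],
)

```text
clock: 21.15
eef_pos: [0.4462, -0.3084, -0.0287]
tool_rot: [-0.198, 0.98, -0.0, 0.0]
ft_force: [-0.6, 0.1, -0.5]
grip_width: 0.0429
```

```bash
python3 - <<'E'
from h import *
plan([446.3,-308,-29],112.8,1)
E
```

```text
clock 21.15 at [ 446.2 -308.4  -28.7] th 112.8 f [-0.6  0.1 -0.5] g 42.9
[-0.2, 0.3, 0.3] [-0.06, 0.03, 0.0]
```

>>> jog_arm(
  deltas=[
    [[0, 0, -8, 0, 0, 0, 38], [0, 0, -20, 0, 0, 0, 38], [0, 0, -35, 0, 0, 0, 38], [0, 0, -40, 0, 0, 0, 38], [0, 10, -20, 0, 0, 0, 38]],
  ],
)

```text
clock: 21.65
eef_pos: [0.4387, -0.297, 0.0948]
tool_rot: [-0.197, 0.98, 0.004, -0.004]
ft_force: [0.4, -0.1, -1.5]
grip_width: 0.0426
```

```bash
python3 -c "
from h import *
plan([450,41.5,100],93.3,9)"
```

```text
clock 21.65 at [ 438.7 -297.    94.8] th 112.8 f [ 0.4 -0.1 -1.5] g 42.6
[-15.7, 34.2, -0.4] [0.05, -0.05, 2.16]
[-14.4, 34.8, -0.4] [0.05, -0.05, 2.16]
[-13.1, 35.3, -0.4] [0.05, -0.05, 2.16]
[-11.7, 35.8, -0.4] [0.05, -0.05, 2.16]
[-10.4, 36.2, -0.5] [0.05, -0.05, 2.16]
[-9.0, 36.5, -0.5] [0.05, -0.05, 2.16]
[-7.6, 36.8, -0.5] [0.05, -0.05, 2.16]
[-6.2, 37.1, -0.5] [0.05, -0.05, 2.16]
[-4.8, 37.3, -0.6] [0.05, -0.05, 2.16]
```

>>> jog_arm(
  deltas=[
    [[-16, 33, -1, 0, 0, 2.1, 38], [-14, 35, -1, 0, 0, 2.1, 38], [-13, 35, -1, 0, 0, 2.1, 38], [-12, 36, -1, 0, 0, 2.1, 38], [-10, 36, -1, 0, 0, 2.1, 38]],
  ],
)

```text
clock: 22.15
eef_pos: [0.4489, -0.1101, 0.1078]
tool_rot: [-0.098, 0.995, -0.001, 0.002]
ft_force: [1.1, -0.4, -2.4]
grip_width: 0.0429
```

>>> jog_arm(
  deltas=[
    [[-9, 36, 0, 0, 0, 2.1, 38], [-7, 36, 0, 0, 0, 2.1, 38], [-4, 30, 0, 0, 0, 2.1, 38], [0, 0, 0, 0, 0, 0, 38], [0, 0, 0, 0, 0, 0, 38]],
  ],
)

```text
clock: 22.65
eef_pos: [0.4512, 0.0026, 0.1105]
tool_rot: [-0.045, 0.999, -0.0, 0.003]
ft_force: [-0.2, -0.5, -1.4]
grip_width: 0.0429
```

```bash
python3 - <<'E'
from h import *
plan([450,41.5,30],93.3,2); o=get_obs()
camera('wrist')
for d in masks_of('mat','wrist')[:1]:
    r=rect(d['pixels'],'wrist',.007,o); print(d['conf'],np.round(r[0],1),np.round(r[1]),round(r[2],1))
E
```

```text
clock 22.65 at [451.2   2.6 110.5] th 95.2 f [-0.2 -0.5 -1.4] g 42.9
[-0.9, 19.5, 40.3] [-0.01, 0.18, 0.93]
[-0.7, 19.5, 40.3] [-0.01, 0.18, 0.93]
0.95 [450.3  41.6] [115.  85.] 3.1
```

Mat measured at (450.3, 41.6), yaw 3.1°, size 115×85: matches. Go over it, then lower.

>>> jog_arm(
  deltas=[
    [[-1, 20, 10, 0, 0.2, 1, 38], [-1, 18, 20, 0, 0.2, 0.9, 38], [0, 0, 10, 0, 0, 0, 38], [0, 0, 0, 0, 0, 0, 38]],
  ],
)

```text
clock: 23.15
eef_pos: [0.452, 0.0357, 0.0703]
tool_rot: [-0.023, 1.0, -0.001, 0.001]
ft_force: [0.1, -0.0, -2.4]
grip_width: 0.0427
```

```bash
python3 - <<'E'
from h import *
plan([450.2,41.5,-21.5],93.3,1)
E
```

```text
clock 23.15 at [452.   35.7  70.3] th 92.6 f [ 0.1 -0.  -2.4] g 42.7
[1.7, 6.0, 91.7] [-0.11, 0.1, -0.69]
```

>>> jog_arm(
  deltas=[
    [[2, 6, 10, 0, 0, -0.7, 38], [0, 0, 20, 0, 0, 0, 38], [0, 0, 20, 0, 0, 0, 38], [0, 0, 12, 0, 0, 0, 38], [0, 0, 0, 0, 0, 0, 38]],
  ],
)

```text
clock: 23.65
eef_pos: [0.4518, 0.0382, 0.0073]
tool_rot: [-0.027, 1.0, -0.001, 0.003]
ft_force: [-0.4, -0.3, -2.2]
grip_width: 0.0428
```

```bash
python3 - <<'E'
from h import *
plan([450.2,41.5,-21.5],93.3,1)
E
```

```text
clock 23.65 at [451.8  38.2   7.3] th 93.1 f [-0.4 -0.3 -2.2] g 42.8
[1.6, 3.5, 28.8] [-0.15, 0.35, -0.21]
```

>>> jog_arm(
  deltas=[
    [[1, 3.5, 6, -0.2, 0.3, -0.2, 38], [0, 0, 9, 0, 0, 0, 38], [0, 0, 6, 0, 0, 0, 38], [0, 0, 3, 0, 0, 0, 38], [0, 0, 0, 0, 0, 0, 38]],
  ],
)

```text
clock: 24.15
eef_pos: [0.4525, 0.0413, -0.0169]
tool_rot: [-0.028, 1.0, 0.001, 0.002]
ft_force: [-0.6, 0.4, -2.0]
grip_width: 0.0425
```

>>> jog_arm(
  deltas=[
    [[0, 0, 1.5, 0, 0, 0, 38], [0, 0, 1, 0, 0, 0, 38], [0, 0, 0, 0, 0, 0, 38]],
  ],
)

```text
clock: 24.45
eef_pos: [0.4531, 0.0414, -0.0191]
tool_rot: [-0.029, 1.0, 0.001, 0.003]
ft_force: [-0.4, -0.8, -2.3]
grip_width: 0.0429
```

```bash
python3 - <<'E'
from h import *
plan([450.2,41.5,-21.7],93.3,1)
E
```

```text
clock 24.45 at [453.1  41.4 -19.1] th 93.3 f [-0.4 -0.8 -2.3] g 42.9
[2.9, 0.3, 2.6] [0.07, 0.3, -0.03]
```

>>> jog_arm(
  deltas=[
    [[2.5, 0, 1, 0, 0.3, 0, 38], [0, 0, 1, 0, 0, 0, 38], [0, 0, 0.5, 0, 0, 0, 38], [0, 0, 0.5, 0, 0, 0, 38]],
  ],
)

```text
clock: 24.85
eef_pos: [0.4509, 0.0413, -0.0218]
tool_rot: [-0.029, 1.0, 0.001, 0.0]
ft_force: [-1.5, 0.2, 4.7]
grip_width: 0.043
```

>>> jog_arm(
  deltas=[
    [[0, 0, 0, 0, 0, 0, 47], [0, 0, 0, 0, 0, 0, 52], [0, 0, -10, 0, 0, 0, 52], [0, 0, -30, 0, 0, 0, 52], [0, 0, -40, 0, 0, 0, 52]],
  ],
)

```text
clock: 25.35
eef_pos: [0.4467, 0.0408, 0.0574]
tool_rot: [-0.029, 1.0, 0.0, -0.005]
ft_force: [1.8, 0.2, 0.3]
grip_width: 0.0518
```

>>> jog_arm(
  deltas=[
    [[0, 0, -45, 0, 0, 0, 60], [0, 0, -45, 0, 0, 0, 60], [0, 30, -20, 0, 0, 0, 60], [-10, 45, 0, 0, 0, 0, 60], [-10, 45, 0, 0, 0, 0, 60]],
  ],
)

```text
clock: 25.85
eef_pos: [0.4653, 0.1609, 0.1844]
tool_rot: [-0.023, 1.0, 0.001, 0.004]
ft_force: [1.1, -0.3, -0.5]
grip_width: 0.0601
```

```bash
python3 - <<'E'
from h import *
plan([495.8,343.7,165],93.3,5); o=get_obs(); 
camera('top')
for t,z in [('crimper',.026),('tester',.037),('adapter',.036)]:
    for d in masks_of(t,'top')[:3]:
        r=rect(d['pixels'],'top',z); print(t,round(d['conf'],2),np.round(r[0],1),np.round(r[1]),round(r[2],1))
E
```

```text
clock 25.85 at [465.3 160.9 184.4] th 92.6 f [ 1.1 -0.3 -0.5] g 60.1
[-7.7, 36.2, 4.0] [0.03, 0.1, -0.14]
[-7.8, 36.2, 4.0] [0.03, 0.1, -0.14]
[-7.9, 36.2, 4.0] [0.03, 0.1, -0.14]
[-8.0, 36.2, 3.9] [0.03, 0.1, -0.14]
[-8.1, 36.2, 3.9] [0.03, 0.1, -0.14]
crimper 0.77 [509.4 136.8] [188.  62.] 2.3
crimper 0.23 [580.   46.8] [83. 52.] 5.8
tester 0.84 [451.   39.3] [102.  53.] 0.2
tester 0.73 [ 332.1 -384.6] [36. 75.] 51.5
adapter 0.85 [579.2  44. ] [89. 51.] 4.6
adapter 0.36 [ 331.4 -231.9] [ 87. 108.] 43.9
```

Both items measured in place: crimper (509,137) at ~2–3°, tester (451,39) on the mat, adapter unmoved. To the bar.

>>> jog_arm(
  deltas=[
    [[-8, 36, 2, 0, 0.1, -0.1, 60], [-8, 36, 2, 0, 0.1, -0.1, 60], [-8, 36, 2, 0, 0.1, -0.1, 60], [-8, 36, 2, 0, 0.1, -0.1, 60], [-6, 28, 2, 0, 0.1, -0.1, 60]],
  ],
)

```text
clock: 26.55
eef_pos: [0.494, 0.3277, 0.1733]
tool_rot: [-0.022, 1.0, -0.002, -0.003]
ft_force: [0.0, 0.9, 0.5]
grip_width: 0.0598
```

>>> jog_arm(
  deltas=[
    [[0, 0, 0, 0, 0, 0, 60], [0, 0, 0, 0, 0, 0, 60]],
  ],
)

```text
clock: 26.75
eef_pos: [0.4939, 0.3276, 0.1719]
tool_rot: [-0.022, 1.0, -0.003, -0.004]
ft_force: [-0.8, 0.4, 0.1]
grip_width: 0.06
```

```bash
python3 - <<'E'
from h import *
plan([495.8,343.7,100],93.3,1); o=get_obs(); im=camera('wrist')
for r in (60,90,180):
    g=cv2.GaussianBlur(im,(3,3),0)[r,225:330].mean(1); e=np.diff(g); k=np.sort(np.argsort(np.abs(e))[-6:]); print(r,[(int(c+225),int(e[c]),np.round(atz('wrist',(c+225.5,r),.118,o)*1000,1).tolist()[:2]) for c in k])
E
```

```text
clock 26.75 at [493.9 327.6 171.9] th 92.5 f [-0.8  0.4  0.1] g 60.0
[-3.2, 16.4, 71.8] [-0.32, -0.51, -0.78]
60 [(288, 19, [377.6, 331.1]), (289, 22, [377.5, 331.8]), (290, 21, [377.5, 332.5]), (291, 16, [377.5, 333.3]), (305, -19, [377.0, 343.6]), (306, -21, [376.9, 344.3])]
90 [(267, -18, [399.3, 316.3]), (268, -29, [399.3, 317.1]), (269, -30, [399.2, 317.8]), (270, -20, [399.2, 318.6]), (324, 22, [397.3, 359.4]), (325, 15, [397.3, 360.2])]
180 [(234, 12, [470.2, 291.5]), (235, 14, [470.2, 292.3]), (290, 14, [468.2, 337.6]), (301, -13, [467.8, 346.6]), (302, -14, [467.7, 347.5]), (303, -12, [467.7, 348.3])]
```

>>> jog_arm(
  deltas=[
    [[-3, 16, 5, -0.3, -0.5, -0.8, 60], [0, 0, 25, 0, 0, 0, 60], [0, 0, 20, 0, 0, 0, 60], [0, 0, 5, 0, 0, 0, 60], [0, 0, 0, 0, 0, 0, 60]],
  ],
)

```text
clock: 27.3
eef_pos: [0.4979, 0.341, 0.1171]
tool_rot: [-0.026, 1.0, 0.001, 0.002]
ft_force: [-0.3, 0.3, -0.1]
grip_width: 0.06
```

```bash
python3 - <<'E'
from h import *
plan([495.8,344,61],93.3,1)
E
```

```text
clock 27.3 at [497.9 341.  117.1] th 93.0 f [-0.3  0.3 -0.1] g 60.0
[2.2, 3.0, 56.1] [0.15, 0.22, -0.29]
```

>>> jog_arm(
  deltas=[
    [[2, 3, 10, 0.2, 0.2, -0.3, 60], [0, 0, 20, 0, 0, 0, 60], [0, 0, 17, 0, 0, 0, 60], [0, 0, 6, 0, 0, 0, 55], [0, 0, 0, 0, 0, 0, 45]],
  ],
)

```text
clock: 27.8
eef_pos: [0.4982, 0.346, 0.0659]
tool_rot: [-0.029, 1.0, 0.002, 0.003]
ft_force: [-0.2, -0.9, -0.1]
grip_width: 0.0451
```

```bash
python3 - <<'E'
from h import *
plan([495.8,344,61],93.3,1)
E
```

```text
clock 27.8 at [498.2 346.   65.9] th 93.3 f [-0.2 -0.9 -0.1] g 45.1
[2.5, -1.9, 4.9] [0.19, 0.37, 0.03]
```

>>> jog_arm(
  deltas=[
    [[2, -2, 5, 0.2, 0.4, 0, 40], [0, 0, 0, 0, 0, 0, 25], [0, 0, 0, 0, 0, 0, 15], [0, 0, 0, 0, 0, 0, 6], [0, 0, 0, 0, 0, 0, 6]],
  ],
)

```text
clock: 28.3
eef_pos: [0.4974, 0.3438, 0.0629]
tool_rot: [-0.029, 1.0, -0.0, 0.001]
ft_force: [0.7, 0.6, -3.2]
grip_width: 0.0118
```

```bash
cat >> h.py <<'E'
def back(dq=-6.5,n=5): qof(dq=dq,nsteps=n)
E
python3 - <<'E'
from h import *
back()
E
```

```text
q 129.1 radius 141.0 xdev 2.8
clock 28.3 at [497.4 343.8  62.9] th 93.3 f [ 0.7  0.6 -3.2] g 11.8
[0.0, 0.0, 0.0] [-0.01, 0.1, -0.0]
122.637096270624 [497.9 336.1  76.8] tool y,z -7.7 -13.9
116.137096270624 [498.4 326.9  89.7] tool y,z -9.2 -12.9
109.637096270624 [499.  316.2 101.5] tool y,z -10.6 -11.8
103.137096270624 [499.7 304.3 112. ] tool y,z -11.9 -10.5
96.637096270624 [500.5 291.3 121.1] tool y,z -13.0 -9.1
```

>>> jog_arm(
  deltas=[
    [[0, 0, 0, 0, 0, 0, 6], [0, -7.5, -14, 0, 0, 0, 6], [0, -9, -13, 0, 0, 0, 6], [0, -10.5, -12, 0, 0, 0, 6], [0, -12, -10.5, 0, 0, 0, 6]],
  ],
)

```text
clock: 28.8
eef_pos: [0.4993, 0.3057, 0.1122]
tool_rot: [-0.03, 1.0, 0.001, -0.0]
ft_force: [1.6, 1.8, -6.5]
grip_width: 0.0121
```

```bash
echo 'REF[:]=[510.9,90.4,62.9]' >> h.py; python3 - <<'E'
from h import *
back()
E
```

```text
q 104.3 radius 140.1 xdev 0.8
clock 28.8 at [499.3 305.7 112.2] th 93.5 f [ 1.6  1.8 -6.5] g 12.1
[0.0, 0.0, 0.0] [0.15, -0.0, 0.17]
97.78443108324528 [500.1 292.9 121.5] tool y,z -12.8 -9.3
91.28443108324528 [500.9 279.1 129.4] tool y,z -13.8 -7.8
84.78443108324528 [501.7 264.5 135.6] tool y,z -14.6 -6.2
78.28443108324528 [502.6 249.3 140.1] tool y,z -15.2 -4.5
71.78443108324528 [503.5 233.7 142.9] tool y,z -15.6 -2.8
```

>>> jog_arm(
  deltas=[
    [[0, -13, -9, 0.1, 0, 0.1, 6], [0, -14, -8, 0, 0, 0, 6], [0, -14.5, -6, 0, 0, 0, 6], [0, -15, -4.5, 0, 0, 0, 6], [0, -15.5, -3, 0, 0, 0, 6]],
  ],
)

```text
clock: 29.3
eef_pos: [0.5035, 0.2245, 0.1439]
tool_rot: [-0.028, 1.0, -0.002, -0.001]
ft_force: [7.4, -0.2, -20.3]
grip_width: 0.0121
```

```bash
python3 - <<'E'
from h import *
back()
E
```

```text
q 68.0 radius 140.4 xdev 0.3
clock 29.3 at [503.5 224.5 143.9] th 93.2 f [  7.4  -0.2 -20.3] g 12.1
[0.0, 0.0, 0.0] [-0.21, -0.08, -0.06]
61.540231332416525 [504.4 208.7 143.8] tool y,z -15.9 0.1
55.040231332416525 [505.3 192.9 142. ] tool y,z -15.8 1.9
48.540231332416525 [506.2 177.5 138.4] tool y,z -15.5 3.6
42.040231332416525 [507.1 162.6 133. ] tool y,z -14.9 5.4
35.540231332416525 [507.9 148.4 126. ] tool y,z -14.2 7.0
```

Slightly high (−20 N); adding a touch of downward.

>>> jog_arm(
  deltas=[
    [[0, -15.5, 1, -0.1, 0, 0, 6], [0, -15.5, 2.5, 0, 0, 0, 6], [0, -15.5, 4, 0, 0, 0, 6], [0, -14.5, 6, 0, 0, 0, 6], [0, -14, 7.5, 0, 0, 0, 6]],
  ],
)

```text
clock: 29.8
eef_pos: [0.5079, 0.1442, 0.1234]
tool_rot: [-0.028, 1.0, 0.002, -0.0]
ft_force: [3.2, 4.5, -10.8]
grip_width: 0.0118
```

```bash
python3 - <<'E'
from h import *
back(-6)
E
```

```text
q 33.6 radius 140.1 xdev 0.1
clock 29.8 at [507.9 144.2 123.4] th 93.2 f [  3.2   4.5 -10.8] g 11.8
[0.0, 0.0, 0.0] [0.18, -0.01, -0.08]
27.629797727586038 [508.6 132.2 115.1] tool y,z -12.1 8.3
21.629797727586038 [509.3 121.  105.6] tool y,z -11.2 9.5
15.629797727586038 [509.8 110.9  95. ] tool y,z -10.1 10.6
9.629797727586038 [510.4 102.   83.4] tool y,z -8.9 11.6
3.6297977275860376 [510.8  94.3  70.9] tool y,z -7.7 12.5
```

>>> jog_arm(
  deltas=[
    [[0, -12, 8.5, 0.2, 0, 0, 6], [0, -11, 9.5, 0, 0, 0, 6], [0, -10, 10.5, 0, 0, 0, 6], [0, -6, 8, 0, 0, 0, 6], [0, -4, 5.5, 0, 0, 0, 6]],
  ],
)

```text
clock: 30.3
eef_pos: [0.5104, 0.0981, 0.0773]
tool_rot: [-0.028, 1.0, 0.001, -0.0]
ft_force: [1.8, 5.6, -8.2]
grip_width: 0.0119
```

```bash
python3 - <<'E'
from h import *
back(-1.5)
E
```

```text
q 6.7 radius 140.0 xdev -0.1
clock 30.3 at [510.4  98.1  77.3] th 93.2 f [ 1.8  5.6 -8.2] g 11.9
[0.0, 0.0, 0.0] [0.16, -0.02, -0.1]
5.1917036383904716 [510.5  96.2  74.2] tool y,z -1.9 3.1
3.6917036383904716 [510.6  94.4  71. ] tool y,z -1.8 3.2
2.1917036383904716 [510.7  92.7  67.7] tool y,z -1.7 3.2
0.6917036383904716 [510.8  91.1  64.4] tool y,z -1.6 3.3
-0.8082963616095284 [510.9  89.5  61.1] tool y,z -1.5 3.3
```

>>> jog_arm(
  deltas=[
    [[0, -2, 3, 0.2, 0, 0, 6], [0, -2, 3, 0, 0, 0, 6], [0, -1.5, 3, 0, 0, 0, 6], [0, -1, 2, 0, 0, 0, 6], [0, -0.5, 1, 0, 0, 0, 6]],
  ],
)

```text
clock: 30.8
eef_pos: [0.5108, 0.0909, 0.0644]
tool_rot: [-0.028, 1.0, -0.001, -0.0]
ft_force: [2.2, 1.3, -6.9]
grip_width: 0.0115
```

```bash
python3 - <<'E'
from h import *
back(-1.5)
E
```

```text
q 0.6 radius 140.2 xdev -0.1
clock 30.8 at [510.8  90.9  64.4] th 93.3 f [ 2.2  1.3 -6.9] g 11.5
[0.0, 0.0, 0.0] [-0.07, -0.03, -0.04]
-0.8676431910769651 [510.9  89.4  61. ] tool y,z -1.5 3.3
-2.367643191076965 [511.   87.9  57.7] tool y,z -1.5 3.4
-3.867643191076965 [511.1  86.5  54.3] tool y,z -1.4 3.4
-5.367643191076965 [511.1  85.3  50.8] tool y,z -1.3 3.4
-6.867643191076965 [511.2  84.1  47.4] tool y,z -1.2 3.5
```

>>> jog_arm(
  deltas=[
    [[0, -0.5, 1, 0, 0, 0, 6], [0, -0.5, 1, 0, 0, 0, 6], [0, 0, 0.5, 0, 0, 0, 6], [0, 0, 0.5, 0, 0, 0, 6]],
  ],
)

```text
clock: 31.2
eef_pos: [0.5109, 0.0903, 0.0629]
tool_rot: [-0.029, 1.0, -0.0, 0.0]
ft_force: [-0.4, 1.8, -2.1]
grip_width: 0.0121
```

```bash
python3 - <<'E'
from h import *
back(-1.5,1)
E
```

```text
q -0.0 radius 140.1 xdev -0.0
clock 31.2 at [510.9  90.3  62.9] th 93.3 f [-0.4  1.8 -2.1] g 12.1
[0.0, 0.0, 0.0] [-0.04, 0.03, -0.01]
-1.5201322549834089 [511.   88.8  59.6] tool y,z -1.5 3.3
```

>>> jog_arm(
  deltas=[
    [[0, 0, 1, 0, 0, 0, 6], [0, 0, 0.5, 0, 0, 0, 6]],
  ],
)

```text
clock: 31.4
eef_pos: [0.511, 0.0903, 0.0629]
tool_rot: [-0.029, 1.0, -0.0, 0.001]
ft_force: [-0.5, 2.4, 0.3]
grip_width: 0.0119
```

>>> jog_arm(
  deltas=[
    [[0, 0, 0, 0, 0, 0, 25], [0, 0, 0, 0, 0, 0, 50], [0, 0, 0, 0, 0, 0, 60], [0, 0, -30, 0, 0, 0, 60], [0, 0, -45, 0, 0, 0, 60]],
  ],
)

```text
clock: 31.9
eef_pos: [0.5067, 0.0874, 0.1335]
tool_rot: [-0.028, 1.0, -0.004, -0.005]
ft_force: [0.7, 0.2, -0.4]
grip_width: 0.0601
```

>>> jog_arm(
  deltas=[
    [[0, 0, -45, 0, 0, 0, 60], [0, 0, -20, 0, 0, 0, 60], [0, 0, 0, 0, 0, 0, 60], [0, 0, 0, 0, 0, 0, 60]],
  ],
)

```text
clock: 32.3
eef_pos: [0.511, 0.0873, 0.2066]
tool_rot: [-0.028, 1.0, -0.004, 0.001]
ft_force: [-1.0, -0.2, 0.3]
grip_width: 0.06
```

```bash
python3 - <<'E'
from h import *
o=get_obs(); plan([511,90,215],93.3,1); im=camera('wrist')
for r in (90,150):
    g=cv2.GaussianBlur(im,(3,3),0)[r,245:320].mean(1); e=np.diff(g); a,b=np.argmax(e),np.argmin(e); print(r,np.round(atz('wrist',(a+245.5,r),.118,o)*1000,1),np.round(atz('wrist',(b+245.5,r),.118,o)*1000,1))
print('bar pred y at x=435: 86')
camera('top')
t1=cv2.imread('pics/top0.png').astype(int); t2=camera('top')[:,:,::-1].astype(int)
for n,z in [('router',.036),('plant',.07),('mug',.09),('tester',.03)]:
    for d in masks_of(n,'top')[:2]: print(n,round(d['conf'],2),np.round(d['at']))
for n,(x,y,w) in {'router':(420,240,30),'plant':(262,132,22),'mug':(283,312,20),'small tester':(346,307,14),'crimper spot':(326,205,20),'tester spot':(315,261,15)}.items():
    print(n,np.abs(t1-t2)[y-w:y+w,x-w:x+w].mean().round(1))
E
```

```text
clock 32.3 at [511.   87.3 206.6] th 93.2 f [-1.  -0.2  0.3] g 60.0
[-0.1, 2.6, -8.4] [-0.44, 0.07, -0.13]
90 [414.8  79.5 118. ] [415.5  65.6 118. ]
150 [466.5  82.2 118. ] [465.9  93.2 118. ]
bar pred y at x=435: 86
router 0.59 [417. 239.]
plant 0.77 [263. 133.]
mug 0.2 [154. 237.]
tester 0.77 [347. 308.]
tester 0.16 [417. 236.]
router 2.8
plant 2.8
mug 2.3
small tester 2.8
crimper spot 22.9
tester spot 28.2
```

```bash
python3 -c "
from workcell import *
print(job_done())"
```

```text
the job is handed in; nothing more can be done
None
```

The service box is packed and handed in at about 32 s of the 72 s allowed; `job_done()` gave no verdict.

- **Open:** I guided the tray by its bar to the open stop. It stayed on the 140 mm arc (radius 140.0–140.3 mm), and I released it at 130.0° with almost no load.
- **Pliers:** They are set down flat and lengthwise in the long bay, head toward the robot. The top camera put them within about 4 mm of where I aimed, at 2.3° against the box's 3.3°. The force on touchdown rose gently.
- **Tester:** The larger tester is face up on the mat in the −x bay, within about 2 mm of the mat's centre by the top camera. Its angle read 0.2° there, against 3.3° from the gripper at release.
- **Close:** I brought the tray back the same way (peak force on the arm about 21 N) and pressed it home at 0.0° before letting go. A last wrist picture puts the bar back where it started.

At the end, the router, plant, mug and small tester spots were unchanged from the first picture. I last checked the adapter just before closing, and it was in its bay. The lid was shut after that, so I did not see the contents again.

- **First grasp missed:** My first try at the bar closed above it and touched nothing. The fingertips sit about 35–40 mm short of the reported TCP, so I corrected for that in every later grasp.
- **Bad measurement:** The first wrist reading of the bar was about 7 mm off, probably because the arm had not settled. Later readings agreed within a few mm.
- **Mug in the final check:** The network did not find the mug properly in the last picture, so I relied on the picture comparison for it.

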